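# Make up two stone carver's kits

## Task

Make up the two kits on the carving bench: the mallet, the chisel and the tall round tin go in the long tray, the rubbing block and the squat round tin in the square tray. Lift the tins up over the rack's front rail without tipping them, set each thing down gently on the tray's floor (tins and mallet standing upright as they are now, chisel and block lying flat, nothing on top of anything else or leaning on a tray's rim) and let go. Leave the square tin on the rack just where it is.

Things in the scene. Friction and masses are not known exactly. Their poses are not given: they have to be found in the camera images.
- long_tray: Fixed dark wooden tray, oblong: 260 mm (its x) by 160 mm (its y) outside, walls 5 mm thick, 20 mm high over all, floor 5 mm thick (open inside 250 x 150 mm, 15 mm deep). Origin: centre of its underside, on the bench top; z up. It cannot be pushed.
- square_tray: Fixed dark wooden tray, square: 170 x 170 mm outside, walls 5 mm thick, 20 mm high over all, floor 5 mm thick (open inside 160 x 160 mm, 15 mm deep). Origin: centre of its underside, on the bench top; z up. It cannot be pushed.
- rack: Fixed low wooden stock rack, open above, the three tins in a row along its y, 105 mm apart. 120 mm deep (x), 358 mm long (y) over 14 mm cheeks (90 mm high). Origin: centre of its footprint, on the bench top; front (-x) faces the robot. Board top 50 mm above the bench; steel rail along the front edge 8 mm thick, top at 78 mm; back lip 10 mm thick, top at 84 mm.
- mallet: Loose wooden carver's mallet standing on the bench on its head, handle straight up: round head 60 mm in diameter and 62 mm high (54 mm in diameter at the foot), above it a round handle 24 mm in diameter up to 150 mm. 0.3 to 0.5 kg. Origin: centre of its underside; z up along the handle.
- chisel: Loose dark steel flat chisel lying on the bench, 160 mm long: shank 14 mm wide and 12 mm thick, from x = -80 to +38 mm; then a brighter flat blade 22 mm wide and 8 mm thick to x = +80 mm. Origin: mid length and mid thickness (6 mm above what it lies on), about at its centre of mass; x points to the blade. About 0.15 kg.
- block: Loose grey abrasive rubbing block lying on the bench, 75 mm (x) by 42 mm (y) by 38 mm (z). Origin: its centre, 19 mm above what it lies on. About 0.25 kg.
- tall_tin: Loose closed round metal tin standing on the rack: 44 mm in diameter, 95 mm high, the tallest and slimmest of the three. About 0.2 kg. Origin: centre of its underside; z up.
- squat_tin: Loose closed round metal tin standing on the rack: 60 mm in diameter, 50 mm high, the lowest and widest of the three. About 0.18 kg. Origin: centre of its underside; z up.
- square_tin: Loose closed square metal tin standing on the rack, 46 x 46 mm, 70 mm high. To be left where it is. Origin: centre of its underside; z up.
There are look-alikes about, which are no part of the job. Several things look just like the chisel: the one meant starts farthest to the robot's left.

How it is judged:
By the outcome, as a careful person would: the job done as asked, in the order asked, and still so for the second after the job is handed in, with the robot touching nothing.
It also fails if it takes over 144 s, if anything falls off the work surface, if the arm or the gripper's body presses on something with over 40 N, if the wrist force passes 120 N, or if a joint passes its speed limit or range.

## Robot

A 6-joint arm with a two-finger parallel gripper is mounted at the origin on the work surface. World frame = base frame: x ahead of the robot, y to its left, z up, the work surface at z = 0. Lengths are in m, angles in rad, forces in N, time in s.
With the tool pointing down it reaches from about 0.375 to 0.9 m from the base axis. Payload 3.1 kg.
Tool frame: the origin (TCP) lies where the fingers leave the gripper's body, on its centre line; the fingertips stand manip.tip_reach ahead of it and the grasp point (between the pads) lies 54 mm ahead of it (manip.tip_reach is the distance from the TCP to the fingertips, in m); z points along the fingers, y is the direction in which the jaws open and shut (so a half turn about z gives the same grasp; the last joint's range is limited). The gripper opens to 85 mm and grips with 20 to 120 N. Pads are 22 mm wide; open, the fingers measure 114 mm over their backs; the gripper's body (76 mm by 85 mm) begins 54 mm behind the grasp point. The pads swing forward as they close: fully open they stand 13 mm farther back than shut.
Start: joints at [-1.351, 0.527, 1.433, -0, 1.181, -0.178], TCP at [0.242, -0.576, 0.304] pointing down, gripper open.
Joint ranges: [-3.08, 3.08], [-0.75, 2.2], [0.22, 2.44], [-1.43, 4.57], [0, 2.65], [-2.85, 2.85]. Speed limits (rad/s): [2.79, 2.79, 3.14, 3.14, 3.14, 3.14].

## Interface

Orientations are given as a unit quaternion [x, y, z, w].
In Python, from station import manip, cams, order gives the robot as it stands. The module is installed in compiled form; this text tells all that it offers.
- The arm moves only by the tool drive_tool, never from a script. Its arguments are lists of equal length, an entry for each row: "linear": the shift along the tool's x, y, z in mm, a list of three; "rot": the turn, a rotation vector about the tool's x, y, z in degrees, a list of three; "hand": the finger opening in mm, from 0 to 85.4. A call has 1 to 20 rows; each row shifts and turns the pose as measured when the row begins, along the tool's axes as they then stand; what a row does not reach is not made up. A row lasts 1/12 s, in which the tool goes at most 41.7 mm and 7.16 degrees, less where a joint would pass 70% of its speed; a pose out of reach is approached as far as the arm can. A call with a gripper value outside its range is refused whole. The fingers move at their own pace and stop on an object; "force" is the grip in N (left out, the last holds). Time passes only in rows, so rows that do not move let the fingers close. It gives the time, the measured TCP pose, the force and the opening at its end, in the units of the state.
- manip.sense(): the state, without advancing time (a new reading comes with each control period).
- cams.snapshot(name): name is "scene" or "top" or "wrist"; returns the picture (480x640x3 uint8, red, green, blue); there is no depth.
- cams.camera_model(name): a dict with "vfov" (degrees; the focal length in pixels is half the picture's height over the tangent of half this angle, whatever the lens; pixels are square), "cx", "cy" (the principal point, pixels), "k1" (the pictures are not rectified: a ray, as slopes to the right and down, at radius r is drawn at 1 + k1 r^2 times it, then the intrinsics apply), "rvec" (rotation vector, rad) and "tvec" (3), from world to camera coordinates, as OpenCV has them. Camera axes: x right, y down, z forward; pixel columns grow to the right and rows downward; lengths in m; the calibration is good to about 2 mm. A picture is of the moment at which its call begins: read the wrist's pose just before it. camera_model takes no time and is no camera call; for the wrist camera it gives the pose at the moment of the call.
- order.sign_off(): hands the job in, once; it reports no verdict.
Trained networks look in the newest picture that a camera, given by its name, has taken for a name from the list of things; names that differ only in an ending like _2 or _b are one class to them, and where a whole thing is asked for, a point or a joint stands for the part that bears it (a point fixed in the world has none). Each returns a list of dicts, best first, with "score" (0 to 1); they miss things now and then, are a little off and sometimes report something else, mostly with a low value. They report only what shows in the picture. A call takes as long as a camera call. They do not tell look-alikes from the thing itself.
- cams.regions_of(label, camera): "pixels" (480x640 bool, what is visible of it) and "rect" ([left, top, right, bottom] in pixels, round what is visible of it).
- cams.spot_point(label, camera): "at" ([column, row] in pixels: a listed point, or the origin of a listed thing).
The state is a dict: "t": time; "q": joint angles; "qd": joint speeds; "tau": joint torques, N m; "tcp_pos": TCP position; "tool_rot": TCP orientation; "force": force on the tool from outside, world axes, zero at the start; "ft_torque": the same for the moment, N m; "finger_gap": opening from 0.0 (shut) to 1.0 (fully open).
Only numpy, scipy, OpenCV 4.12 (cv2) and the standard library are available. Lean on these libraries where they do the work, as an engineer would, in place of code of your own. Each camera call takes 0.05 s, during which the arm holds its last target. There are 200 camera calls.

## Working session

There is one attempt and no reset: what is moved stays moved. The work goes in short steps, Python scripts to look and compute and a tool call to move; the robot and the scene stay as the last step left them, time stands still between calls to the robot, and variables do not carry over. Pictures are saved under pics/ and viewed, about 12 in all and at most 16, crops included, and the job is handed in when it is done.

Besides the shell and the picture viewer there is one more tool, called after "Request:" by a JSON object that holds its "method" and its "body". drive_tool: Moves the arm, as the interface text tells. Its arguments: {"type":"object","properties":{"linear":{"type":"array","items":{"type":"array","items":{"type":"number"}}},"rot":{"type":"array","items":{"type":"array","items":{"type":"number"}}},"hand":{"type":"array","items":{"type":"number"}},"force":{"type":"number"}},"required":["linear","rot","hand"]}

```bash
mkdir -p pics; cat > h.py <<'E'
import numpy as np, cv2
from station import manip, cams, order
from scipy.spatial.transform import Rotation as R
def model(n):
    m=cams.camera_model(n); f=240/np.tan(np.radians(m["vfov"])/2)
    Rm=cv2.Rodrigues(np.array(m["rvec"],float))[0]; return m,f,Rm,np.array(m["tvec"],float)
def to_world(n,px,z,M=None):
    m,f,Rm,t=M or model(n)
    d=np.array([(px[0]-m["cx"])/f,(px[1]-m["cy"])/f]); u=d.copy()
    for _ in range(30): u=d/(1+m["k1"]*(u@u))
    ray=Rm.T@np.array([u[0],u[1],1]); c=-Rm.T@t
    return c+ray*(z-c[2])/ray[2]
def to_px(n,P,M=None):
    m,f,Rm,t=M or model(n); p=Rm@np.array(P,float)+t; u=p[:2]/p[2]
    u=u*(1+m["k1"]*(u@u)); return u*f+[m["cx"],m["cy"]]
def snap(n,fn):
    M=model(n); im=cams.snapshot(n); cv2.imwrite("pics/"+fn,cv2.cvtColor(im,cv2.COLOR_RGB2BGR)); return im,M
E
cat > a.py <<'E'
from h import *
print(manip.tip_reach, manip.sense())
for n in("scene","top"):
    im,M=snap(n,n+"0.png"); print(n,-M[2].T@M[3],M[2][2])
Z=dict(long_tray=0.0,square_tray=0.0,rack=0,mallet=0,chisel=.006,block=.019,tall_tin=.05,squat_tin=.05,square_tin=.05)
for l,z in Z.items():
    for n in("scene","top"):
        for r in cams.spot_point(l,n)[:5]: print(l,n,round(r["score"],2),np.round(r["at"]),np.round(to_world(n,r["at"],z),3))
E
python3 a.py
```

```text
0.0726 {'t': 0.0, 'q': array([-1.35149623e+00,  5.28456048e-01,  1.43390781e+00,  1.21860586e-05,
        1.18138154e+00, -1.78494592e-01]), 'qd': array([0.00031841, 0.00035277, 0.00134341, 0.0013838 , 0.00167872,
       0.00036941]), 'tau': array([ 7.16162249e-04, -4.42346084e+01, -1.78022575e+01, -2.35645366e-04,
        8.43467336e-03, -1.00537324e-05]), 'tcp_pos': array([ 0.24202541, -0.57563024,  0.30293791]), 'tool_rot': array([ 9.80284936e-01,  1.97586146e-01, -1.63262685e-05, -1.07626432e-03]), 'force': array([ 0.07564598, -0.26481599, -0.64779593]), 'ft_torque': array([ 0.05721737, -0.05861871, -0.01737063]), 'finger_gap': 1.0012308988514804}
scene [ 1.17371369 -0.2892722   1.07748481] [-0.57098916  0.16673859 -0.80384677]
top [ 0.14150566 -0.08925503  1.63211765] [ 0.21112663 -0.00150559 -0.97745756]
long_tray scene 0.6 [472. 212.] [0.465 0.334 0.   ]
long_tray top 0.62 [152. 250.] [0.467 0.341 0.   ]
square_tray scene 0.78 [200. 283.] [ 0.467 -0.313  0.   ]
square_tray top 0.97 [393. 241.] [ 0.474 -0.306  0.   ]
rack scene 0.93 [361. 328.] [ 0.674 -0.021  0.   ]
rack scene
[... 326 characters left out ...]
606 -0.517  0.006]
chisel scene 0.55 [281. 255.] [ 0.454 -0.128  0.006]
chisel top 0.86 [467. 194.] [ 0.596 -0.516  0.006]
chisel top 0.67 [325. 250.] [ 0.452 -0.123  0.006]
chisel top 0.63 [405. 330.] [ 0.235 -0.323  0.006]
chisel top 0.38 [394. 243.] [ 0.465 -0.309  0.006]
block scene 0.56 [335. 235.] [0.446 0.001 0.019]
block top 0.95 [280. 256.] [ 0.437 -0.004  0.019]
tall_tin scene 0.81 [314. 327.] [ 0.667 -0.12   0.05 ]
squat_tin scene 0.94 [368. 319.] [ 0.681 -0.012  0.05 ]
squat_tin top 0.85 [282. 167.] [ 0.673 -0.015  0.05 ]
square_tin scene 0.7 [412. 295.] [0.656 0.092 0.05 ]
square_tin scene 0.55 [363. 326.] [ 0.693 -0.027  0.05 ]
square_tin top 0.8 [241. 174.] [0.657 0.092 0.05 ]
```

View pics/scene0.png

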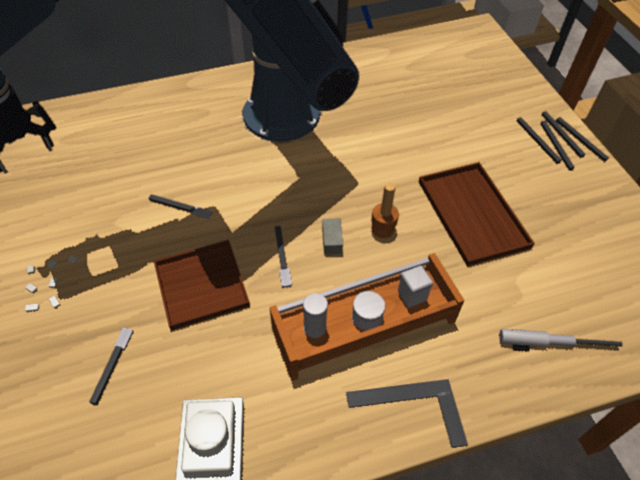

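View pics/top0.png

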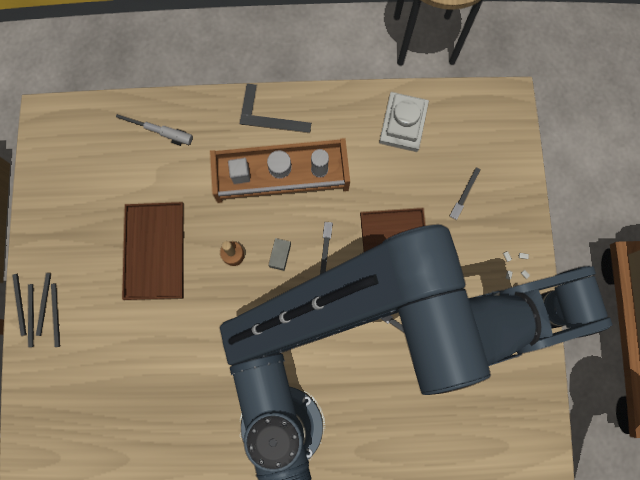

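The scene view shows the mallet at (385,215), the block at (333,237) and the tins on the rack at (316,315), (369,310) and (415,287). Of the three chisels, the one at (281,255) is leftmost for the robot (y≈-0.12). The rods at (560,140) have no blade. Next I measure outlines.

```bash
cat > b.py <<'E'
from h import *
for n in("scene","top"):
    im,M=snap(n,n+"1.png")
    for l,z in dict(long_tray=.02,square_tray=.02,rack=.08,chisel=.010,block=.038,mallet=.03,tall_tin=.145,squat_tin=.1,square_tin=.12).items():
        for r in cams.regions_of(l,n)[:3]:
            if r["score"]<.4: continue
            v,u=np.nonzero(r["pixels"]); w=np.array([to_world(n,p,z,M)[:2] for p in zip(u,v)])
            c,s,a=cv2.minAreaRect((w*1000).astype(np.float32))
            print(n,l,round(r["score"],2),r["rect"],"c",np.round(c),"size",np.round(s),"ang",round(a,1))
E
python3 b.py
```

```text
scene long_tray 0.71 [420.2, 161.7, 531.6, 265.1] c [476. 327.] size [271. 171.] ang 0.2
scene square_tray 0.6 [152.5, 239.0, 248.3, 333.4] c [ 481. -314.] size [180. 168.] ang 1.9
scene rack 0.77 [268.4, 253.2, 465.7, 385.9] c [683. -16.] size [158. 374.] ang 3.3
scene chisel 0.85 [93.2, 328.6, 131.5, 404.6] c [ 605. -516.] size [ 26. 159.] ang 57.4
scene chisel 0.82 [274.9, 225.7, 289.6, 286.1] c [ 460. -127.] size [ 23. 163.] ang 79.2
scene chisel 0.63 [148.7, 201.0, 212.0, 217.8] c [ 246. -318.] size [158.  25.] ang 49.6
scene block 0.81 [324.7, 219.4, 343.2, 256.3] c [462. -13.] size [44. 99.] ang 71.8
scene mallet 0.93 [370.5, 182.6, 400.5, 236.5] c [418. 130.] size [ 61. 167.] ang 67.4
scene mallet 0.51 [398.1, 266.1, 435.7, 308.4] c [628. 113.] size [78. 79.] ang 8.3
scene tall_tin 0.82 [303.3, 292.9, 326.1, 336.7] c [ 691. -127.] size [42. 87.] ang 72.7
scene squat_tin 0.63 [351.7, 294.7, 387.3, 334.7] c [690. -20.] size [60. 85.] ang 61.7
scene square_tin 0.73 [396.8, 265.7, 434.4, 307.0] c [675.  77.] size [70. 75.] ang 11.1
top long_tray 0.77 [119.5, 202.9, 186.4, 301.2] 
[... 194 characters left out ...]
42. 361.] ang 3.2
top chisel 0.92 [450.2, 166.8, 478.6, 221.2] c [ 599. -513.] size [ 21. 159.] ang 59.7
top chisel 0.69 [319.9, 221.3, 335.6, 272.1] c [ 464. -127.] size [ 22. 137.] ang 83.4
top chisel 0.51 [383.1, 317.4, 403.7, 329.9] c [ 257. -295.] size [58. 20.] ang 58.1
top block 0.85 [269.1, 236.2, 292.4, 270.4] c [441.  -4.] size [45. 79.] ang 74.8
top mallet 0.73 [218.1, 239.3, 247.2, 266.7] c [448. 122.] size [61. 64.] ang 88.2
top tall_tin 0.65 [311.3, 148.3, 326.6, 177.3] c [ 649. -116.] size [40. 69.] ang 88.1
top squat_tin 0.73 [265.7, 150.2, 292.7, 178.7] c [664. -10.] size [71. 58.] ang 12.5
top square_tin 0.69 [226.6, 158.7, 249.1, 182.5] c [644.  92.] size [64. 51.] ang 6.4
```

Request:
{"method": "drive_tool", "body": {"linear": [[0,0,0],[0,0,0],[0,0,0],[0,0,0]], "rot": [[0,0,5.7],[0,0,5.7],[0,0,5.7],[0,0,5.7]], "hand": [60,60,60,60]}}

```text
t: 2.33
tcp_pos: [0.2421, -0.5762, 0.3039]
tool_rot: [1.0, -0.008, -0.0, -0.0]
force: [-0.3, -0.0, -0.5]
finger_gap: 0.7
```

Request:
{"method": "drive_tool", "body": {"linear": [[11,-39,0],[11,-39,0],[11,-39,0],[11,-39,0],[11,-39,0],[11,-39,0],[11,-39,0],[11,-39,0],[11,-39,0],[11,-39,0],[11,-39,0],[11,-39,0],[11,-39,0],[11,-39,0],[11,-39,0],[11,-39,0],[11,-39,0],[0,0,0]], "rot": [[0,0,0],[0,0,0],[0,0,0],[0,0,0],[0,0,0],[0,0,0],[0,0,0],[0,0,0],[0,0,0],[0,0,0],[0,0,0],[0,0,0],[0,0,0],[0,0,0],[0,0,0],[0,0,0],[0,0,0],[0,0,0]], "hand": [60,60,60,60,60,60,60,60,60,60,60,60,60,60,60,60,60,60]}}

```text
t: 3.83
tcp_pos: [0.4519, 0.0971, 0.3005]
tool_rot: [1.0, -0.016, 0.009, 0.007]
force: [0.2, 0.0, 0.5]
finger_gap: 0.701
```

```bash
cat > w.py <<'E'
from h import *
import sys
# usage: w.py file label:zorigin:zmask ...
def st():
    s=manip.sense(); x=R.from_quat(s["tool_rot"]).as_matrix()[:,0]
    print("t",round(s["t"],2),"tcp",np.round(s["tcp_pos"]*1000,1),"yaw",round(np.degrees(np.arctan2(x[1],x[0])),1),"F",np.round(s["force"],1),"gap",round(s["finger_gap"]*85.4,1))
if __name__=="__main__":
    st(); cam=sys.argv[1]; im,M=snap(cam,sys.argv[2]); c=-M[2].T@M[3]
    print("cam",np.round(c*1000),"axis",np.round(M[2][2],2))
    for a in sys.argv[3:]:
        l,z0,zm=a.split(":")
        for r in cams.spot_point(l,cam)[:2]: print(l,round(r["score"],2),np.round(r["at"]),np.round(to_world(cam,r["at"],float(z0),M)[:2]*1000))
        for r in cams.regions_of(l,cam)[:2]:
            v,u=np.nonzero(r["pixels"]); w=np.array([to_world(cam,p,float(zm),M)[:2] for p in zip(u,v)])
            cc,s,an=cv2.minAreaRect((w*1000).astype(np.float32))
            print("  mask",round(r["score"],2),np.round(r["rect"]),"c",np.round(cc),"size",np.round(s),"ang",round(an,1))
E
python3 w.py wrist w0.png mallet:0:.03 block:.019:.038 long_tray:0:.02
```

```text
t 3.83 tcp [451.9  97.1 300.5] yaw -1.8 F [0.2 0.  0.5] gap 59.9
cam [515.  95. 371.] axis [-0.24 -0.01 -0.97]
mallet 0.73 [295. 215.] [447. 116.]
  mask 0.74 [254. 192. 330. 288.] c [433. 117.] size [80. 65.] ang 11.5
block 0.81 [435. 223.] [440.  -6.]
  mask 0.6 [400. 172. 478. 272.] c [444.  -2.] size [51. 76.] ang 75.0
long_tray 0.89 [ 47. 205.] [463. 332.]
  mask 0.97 [  2.  32. 161. 352.] c [465. 313.] size [142. 262.] ang 89.7
```

View pics/w0.png

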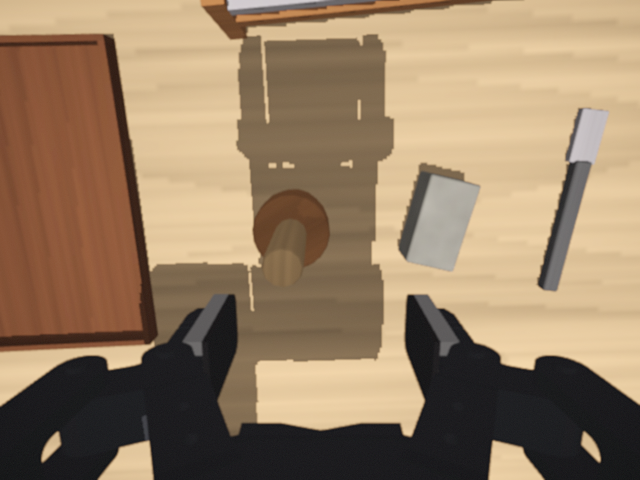

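The wrist view shows the mallet head at (291,228) and handle top at (284,268). The block top is centred near (445,222), the chisel runs (593,110)–(550,289), and the tray's inner right corners are at (110,38) and (155,342).

```bash
python3 - <<'E'
from h import *
M=model("wrist")
for n,p,z in [("handle top",(284,268),.15),("head",(291,228),.062),("ch tip",(593,110),.009),("ch tail",(550,288),.012),("b1",(428,172),.038),("b2",(480,186),.038),("b3",(453,271),.038),("b4",(407,255),.038),("LT fr",(112,36),.02),("LT nr",(155,342),.02),("LT far-left edge",(5,37),.02)]:
    print(n,np.round(to_world("wrist",p,z,M)[:2]*1000))
T=model("top")
for n,p in [("LT",(124,205)),("LT",(184,203)),("LT",(184,298)),("LT",(123,299)),("SQ",(361,212)),("SQ",(424,209)),]: print(n,np.round(to_world("top",p,.02,T)[:2]*1000))
S=model("scene")
for n,p in [("SQ near-left",(155,265)),("",(229,241)),("",(248,306)),("",(172,327))]: print(n,np.round(to_world("scene",p,.02,S)[:2]*1000))
s=manip.sense(); print(np.round(R.from_quat(s["tool_rot"]).as_matrix(),3), s["q"])
E
```

```text
handle top [443. 107.]
head [446. 107.]
ch tip [ 523. -144.]
ch tail [ 369. -122.]
b1 [481.  -2.]
b2 [468. -43.]
b3 [398. -24.]
b4 [414.  14.]
LT fr [591. 236.]
LT nr [337. 240.]
LT far-left edge [592. 314.]
LT [592. 417.]
LT [591. 252.]
LT [334. 249.]
LT [336. 412.]
SQ [ 551. -223.]
SQ [ 554. -393.]
SQ near-left [ 407. -398.]
 [ 392. -231.]
 [ 566. -230.]
 [ 567. -388.]
[[ 0.999 -0.042  0.012]
 [-0.042 -0.999 -0.018]
 [ 0.013  0.017 -1.   ]] [-0.03857367  0.30845458  1.84353108 -0.02077812  0.97654014  1.58570166]
```

```bash
cat > g.py <<'E'
from h import *
import sys
# target x y z (mm) yaw(deg): prints shift along tool axes and turn
x,y,z,yaw=map(float,sys.argv[1:5]); s=manip.sense(); A=R.from_quat(s["tool_rot"])
B=R.from_euler("z",yaw,degrees=True)*R.from_quat([1,0,0,0])
rv=(A.inv()*B).as_rotvec(degrees=True); d=np.array([x,y,z])-s["tcp_pos"]*1000
print("t",round(s["t"],2),"at",np.round(s["tcp_pos"]*1000,1),"rot",np.round(rv,1),"shift now",np.round(A.inv().apply(d),1),"after turn",np.round(B.inv().apply(d),1),"gap",round(s["finger_gap"]*85.4,1),"F",np.round(s["force"],1))
E
python3 g.py 448 122 300 0; sed -i 's/st(); cam/st(); cam/' w.py
```

```text
t 4.18 at [450.   89.9 300. ] rot [ 1.  -0.7 -2.4] shift now [ -3.3 -32.   -0.6] after turn [ -2.  -32.1  -0. ] gap 60.4 F [-0.5  0.8  0.3]
```

Request:
{"method": "drive_tool", "body": {"linear": [[0,0,0],[0,0,0],[0,0,0]], "rot": [[1.0,-0.7,-2.4],[0,0,0],[0,0,0]], "hand": [60,60,60]}}

```text
t: 4.43
tcp_pos: [0.4496, 0.0859, 0.3001]
tool_rot: [1.0, -0.004, -0.0, -0.0]
force: [-1.0, -0.1, -0.0]
finger_gap: 0.702
```

```bash
python3 g.py 448 122 300 0; python3 w.py wrist w1.png mallet:0:.03 block:.019:.038 long_tray:0:.02 chisel:.006:.01
```

```text
t 4.43 at [449.6  85.9 300.1] rot [-0.   0.  -0.4] shift now [ -1.9 -36.    0.1] after turn [ -1.6 -36.1   0.1] gap 60.0 F [-1.  -0.1 -0. ]
t 4.43 tcp [449.6  85.9 300.1] yaw -0.4 F [-1.  -0.1 -0. ] gap 60.0
cam [514.  85. 370.] axis [-0.26  0.   -0.97]
mallet 0.79 [286. 210.] [444. 116.]
  mask 0.95 [244. 180. 321. 276.] c [435. 123.] size [65. 82.] ang 39.0
block 0.95 [429. 215.] [443.  -7.]
  mask 0.73 [392. 166. 473. 268.] c [444.  -2.] size [50. 76.] ang 74.3
long_tray 0.92 [ 38. 189.] [464. 332.]
  mask 0.96 [  3.  15. 149. 337.] c [465. 308.] size [133. 262.] ang 89.4
chisel 0.88 [568. 206.] [ 446. -130.]
  mask 0.56 [529. 109. 607. 289.] c [ 450. -122.] size [ 27. 160.] ang 80.7
```

View pics/w1.png

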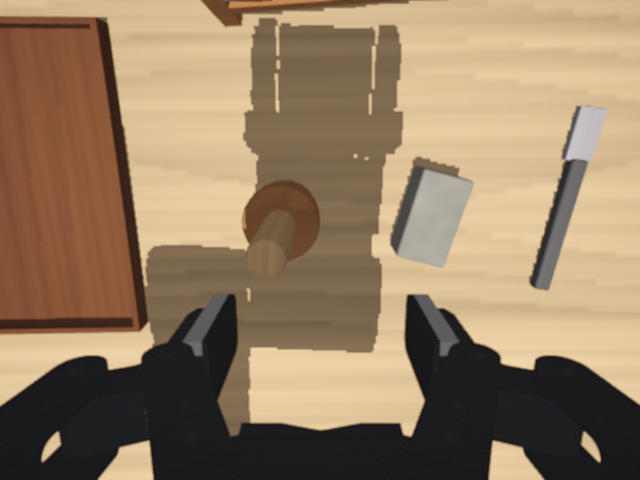

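The view has settled: handle top at (266,258), head top at (281,220), block top corners at (423,166), (473,182), (443,266) and (399,246), chisel ends at (592,107) and (541,288).

```bash
cat > p.py <<'E'
from h import *
import sys
cam=sys.argv[1]; M=model(cam)
for a in sys.argv[2:]:
    u,v,z=map(float,a.split(",")); print(a,np.round(to_world(cam,(u,v),z,M)[:2]*1000))
E
python3 p.py wrist 266,258,.15 281,220,.062 592,106,.008 541,287,.012 423,166,.038 473,182,.038 443,266,.038 397,246,.038 100,17,.02 145,330,.02 3,17,.02
python3 g.py 445 117 300 0
```

```text
266,258,.15 [445. 117.]
281,220,.062 [448. 116.]
592,106,.008 [ 530. -134.]
541,287,.012 [ 374. -113.]
423,166,.038 [486.   6.]
473,182,.038 [473. -34.]
443,266,.038 [403. -15.]
397,246,.038 [421.  24.]
100,17,.02 [594. 251.]
145,330,.02 [337. 247.]
3,17,.02 [593. 322.]
t 4.88 at [449.6  87.3 300.1] rot [-0.  -0.  -0.2] shift now [ -4.8 -29.7   0.1] after turn [ -4.6 -29.7   0.1] gap 60.2 F [ 0.4 -0.3 -0.3]
```

Request:
{"method": "drive_tool", "body": {"linear": [[-2,-15,0],[-2,-15,0],[0,0,0],[0,0,30],[0,0,30],[0,0,30],[0,0,30],[0,0,0]], "rot": [[0,0,0],[0,0,0],[0,0,0],[0,0,0],[0,0,0],[0,0,0],[0,0,0],[0,0,0]], "hand": [60,60,60,60,60,60,60,60]}}

```text
t: 5.55
tcp_pos: [0.4511, 0.118, 0.1794]
tool_rot: [1.0, 0.0, 0.007, 0.001]
force: [-0.8, 0.5, -0.5]
finger_gap: 0.704
```

```bash
python3 g.py 445 117 164 0
```

```text
t 5.55 at [451.1 118.  179.4] rot [ 0.1 -0.8  0. ] shift now [-6.3  1.  15.4] after turn [-6.1  1.  15.4] gap 60.2 F [-0.8  0.5 -0.5]
```

Request:
{"method": "drive_tool", "body": {"linear": [[-6,1,12],[0,0,3],[0,0,0],[0,0,0],[0,0,0],[0,0,0],[0,0,0],[0,0,0]], "rot": [[0,-0.8,0],[0,0,0],[0,0,0],[0,0,0],[0,0,0],[0,0,0],[0,0,0],[0,0,0]], "hand": [60,60,15,15,15,15,15,15], "force": 50}}

```text
t: 6.22
tcp_pos: [0.4489, 0.1162, 0.1691]
tool_rot: [1.0, 0.001, 0.005, 0.001]
force: [0.1, 0.6, -2.6]
finger_gap: 0.27
```

```bash
python3 g.py 445 117 260 0
```

```text
t 6.22 at [448.9 116.2 169.1] rot [ 0.1 -0.5  0.1] shift now [ -3.1  -0.6 -90.9] after turn [ -3.9  -0.8 -90.9] gap 23.0 F [ 0.1  0.6 -2.6]
```

Request:
{"method": "drive_tool", "body": {"linear": [[0,0,-5],[0,0,-15],[0,0,-25],[0,0,-15],[0,0,-5],[-6,-20,0],[-8,-25,0],[-8,-25,0],[-8,-25,0],[-8,-25,0],[-8,-25,0],[-8,-25,0],[-4,-10,0],[0,0,0],[0,0,0]], "rot": [[0,0,0],[0,0,0],[0,0,0],[0,0,0],[0,0,0],[0,0,0],[0,0,0],[0,0,0],[0,0,0],[0,0,0],[0,0,0],[0,0,0],[0,0,0],[0,0,0],[0,0,0]], "hand": [15,15,15,15,15,15,15,15,15,15,15,15,15,15,15]}}

```text
t: 7.47
tcp_pos: [0.3858, 0.3027, 0.236]
tool_rot: [1.0, -0.001, 0.004, 0.002]
force: [-0.6, -0.2, -3.0]
finger_gap: 0.27
```

```bash
python3 g.py 392 300 174 0;  python3 w.py wrist w2.png long_tray:0:.02 mallet:0:.03
```

```text
t 7.47 at [385.8 302.7 236. ] rot [ 0.2 -0.4 -0.1] shift now [ 5.7  2.5 62.1] after turn [ 6.2  2.7 62. ] gap 23.0 F [-0.6 -0.2 -3. ]
t 7.47 tcp [385.8 302.7 236. ] yaw -0.1 F [-0.6 -0.2 -3. ] gap 23.0
cam [449. 302. 306.] axis [-0.25 -0.   -0.97]
long_tray 0.79 [278. 111.] [464. 331.]
  mask 0.7 [140.   0. 401. 298.] c [431. 332.] size [193. 161.] ang 0.2
mallet 0.79 [321. 252.] [362. 301.]
  mask 0.58 [260. 205. 387. 429.] c [316. 302.] size [ 92. 175.] ang 87.7
```

View pics/w2.png

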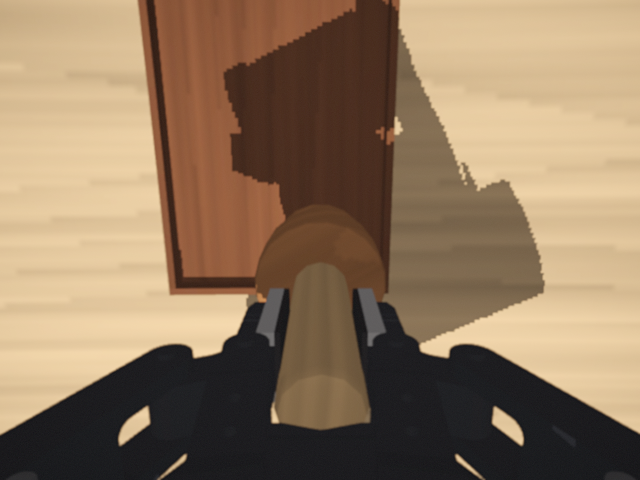

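The mallet is held upright. The tray's near rim is at row 293, with rim corners at (170,293) and (388,293).

```bash
python3 p.py wrist 170,293,.02 388,293,.02 399,5,.02 139,5,.02;python3 g.py 397 303 174 0
```

```text
170,293,.02 [338. 410.]
388,293,.02 [337. 251.]
399,5,.02 [525. 252.]
139,5,.02 [525. 410.]
t 7.72 at [386.9 301.6 236.4] rot [ 0.2 -0.5 -0.3] shift now [ 9.6 -1.7 62.4] after turn [10.1 -1.4 62.4] gap 22.9 F [ 0.5  0.2 -3.2]
```

Request:
{"method": "drive_tool", "body": {"linear": [[4,-1,10],[5,-1,15],[0,0,15],[0,0,8],[0,0,0],[0,0,0]], "rot": [[0.2,-0.5,-0.3],[0,0,0],[0,0,0],[0,0,0],[0,0,0],[0,0,0]], "hand": [15,15,15,15,15,15]}}

```text
t: 8.22
tcp_pos: [0.4006, 0.3007, 0.1851]
tool_rot: [1.0, -0.003, 0.0, -0.001]
force: [0.0, 0.5, -2.6]
finger_gap: 0.273
```

```bash
python3 g.py 397 303 174 0
```

```text
t 8.22 at [400.6 300.7 185.1] rot [-0.1 -0.  -0.3] shift now [-3.6 -2.3 11.1] after turn [-3.6 -2.3 11.1] gap 23.3 F [ 0.   0.5 -2.6]
```

Request:
{"method": "drive_tool", "body": {"linear": [[-2,-2,4],[0,0,3],[0,0,2],[0,0,2],[0,0,1],[0,0,1],[0,0,0]], "rot": [[0,0,0],[0,0,0],[0,0,0],[0,0,0],[0,0,0],[0,0,0],[0,0,0]], "hand": [15,15,15,15,15,15,15]}}

```text
t: 8.8
tcp_pos: [0.3995, 0.3032, 0.1726]
tool_rot: [1.0, -0.003, 0.002, -0.002]
force: [0.5, 0.2, -3.7]
finger_gap: 0.265
```

```bash
python3 g.py 397 303 174 0
```

```text
t 8.8 at [399.5 303.2 172.6] rot [-0.2 -0.2 -0.3] shift now [-2.5  0.2 -1.4] after turn [-2.5  0.2 -1.4] gap 22.7 F [ 0.5  0.2 -3.7]
```

Request:
{"method": "drive_tool", "body": {"linear": [[0,0,1],[0,0,1],[0,0,1],[0,0,0]], "rot": [[0,0,0],[0,0,0],[0,0,0],[0,0,0]], "hand": [15,15,15,15]}}

```text
t: 9.13
tcp_pos: [0.3998, 0.3037, 0.1723]
tool_rot: [1.0, -0.002, 0.003, -0.002]
force: [-0.1, -0.9, -2.7]
finger_gap: 0.269
```

Request:
{"method": "drive_tool", "body": {"linear": [[0,0,3],[0,0,3],[0,0,0]], "rot": [[0,0,0],[0,0,0],[0,0,0]], "hand": [15,15,15]}}

```text
t: 9.38
tcp_pos: [0.4008, 0.305, 0.1727]
tool_rot: [1.0, -0.002, 0.006, -0.004]
force: [0.4, -0.3, -3.4]
finger_gap: 0.266
```

Request:
{"method": "drive_tool", "body": {"linear": [[0,0,4]], "rot": [[0,0,0]], "hand": [15]}}

```text
t: 9.47
tcp_pos: [0.402, 0.3057, 0.1713]
tool_rot: [1.0, -0.002, 0.008, -0.005]
force: [-10.1, -3.3, 55.3]
finger_gap: 0.267
```

```bash
python3 g.py 400 304 170 0
```

```text
t 9.47 at [402.  305.7 171.3] rot [-0.6 -0.9 -0.2] shift now [-2.   1.7  1.3] after turn [-2.   1.7  1.3] gap 22.8 F [-10.1  -3.3  55.3]
```

Request:
{"method": "drive_tool", "body": {"linear": [[-1,1,-1.5],[0,0,0],[0,0,0],[0,0,0]], "rot": [[-0.6,-0.9,0],[0,0,0],[0,0,0],[0,0,0]], "hand": [15,15,15,15]}}

```text
t: 9.8
tcp_pos: [0.4019, 0.3051, 0.1731]
tool_rot: [1.0, -0.002, 0.002, -0.001]
force: [-0.2, 0.6, -3.4]
finger_gap: 0.268
```

```bash
python3 g.py 400 304 170 0
```

```text
t 9.8 at [401.9 305.1 173.1] rot [-0.1 -0.2 -0.2] shift now [-1.9  1.1  3.1] after turn [-1.9  1.1  3.1] gap 22.9 F [-0.2  0.6 -3.4]
```

Request:
{"method": "drive_tool", "body": {"linear": [[0,0,1],[0,0,0],[0,0,0],[0,0,0],[0,0,0],[0,0,-10],[0,0,-25],[0,0,-30],[0,0,-30],[0,0,0]], "rot": [[0,0,0],[0,0,0],[0,0,0],[0,0,0],[0,0,0],[0,0,0],[0,0,0],[0,0,0],[0,0,0],[0,0,0]], "hand": [15,45,45,45,45,45,45,45,45,45]}}

```text
t: 10.63
tcp_pos: [0.4013, 0.3046, 0.2698]
tool_rot: [1.0, -0.002, -0.001, 0.001]
force: [1.3, 1.2, -0.2]
finger_gap: 0.524
```

```bash
python3 g.py 440 -100 260 -8
```

```text
t 10.63 at [401.3 304.6 269.8] rot [0.1 0.1 7.8] shift now [ 40.4 404.4  10.2] after turn [ 94.6 395.3   9.8] gap 44.7 F [ 1.3  1.2 -0.2]
```

Request:
{"method": "drive_tool", "body": {"linear": [[2,20,0],[5,38,0],[5,38,0],[5,38,0],[5,38,0],[5,38,0],[5,38,0],[5,38,0],[4,38,0],[4,38,0],[4,38,0],[2,20,0],[0,0,0],[0,0,0],[0,0,0],[0,0,0]], "rot": [[0,0,0],[0,0,0],[0,0,0],[0,0,0],[0,0,0],[0,0,0],[0,0,0],[0,0,0],[0,0,0],[0,0,0],[0,0,0],[0,0,0],[0,0,4],[0,0,4],[0,0,0],[0,0,0]], "hand": [45,45,45,45,45,45,45,45,45,45,45,45,45,45,45,45]}}

```text
t: 11.97
tcp_pos: [0.4572, -0.1362, 0.2797]
tool_rot: [0.997, -0.073, 0.013, -0.0]
force: [0.6, -0.6, -0.4]
finger_gap: 0.525
```

```bash
python3 g.py 452 -124 140 -7.7;  python3 w.py wrist w3.png chisel:.006:.01 block:.019:.038
```

```text
t 11.97 at [ 457.2 -136.2  279.7] rot [-0.1 -1.5 -0.6] shift now [-10.6 -10.9 139.5] after turn [ -6.8 -11.4 139.7] gap 44.8 F [ 0.6 -0.6 -0.4]
t 11.97 tcp [ 457.2 -136.2  279.7] yaw -8.3 F [ 0.6 -0.6 -0.4] gap 44.8
cam [ 519. -146.  351.] axis [-0.23  0.04 -0.97]
chisel 0.81 [312. 230.] [ 448. -128.]
chisel 0.45 [531. 171.] [ 471. -310.]
  mask 0.61 [297. 132. 322. 319.] c [ 449. -127.] size [ 22. 159.] ang 81.8
  mask 0.49 [544. 421. 559. 430.] c [ 234. -318.] size [15.  4.] ang 47.0
block 0.56 [170. 261.] [442.  -9.]
  mask 0.96 [135. 209. 203. 312.] c [445. -13.] size [51. 82.] ang 74.9
```

View pics/w3.png

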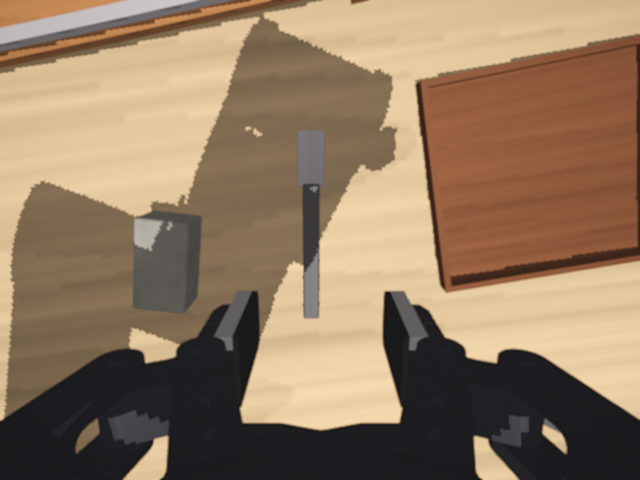

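The chisel is vertical in the image from (311,131) to (311,318), midway between the jaws. The square tray's left rim runs from (418,82) to (444,291).

```bash
python3 p.py wrist 311,131,.008 311,318,.012 418,82,.02 444,291,.02 639,38,.02 639,259,.02; python3 g.py 449 -127 90 -8.2
```

```text
311,131,.008 [ 528. -138.]
311,318,.012 [ 372. -115.]
418,82,.02 [ 550. -222.]
444,291,.02 [ 383. -229.]
639,38,.02 [ 555. -379.]
639,259,.02 [ 389. -385.]
t 12.22 at [ 457.3 -135.3  279.5] rot [-0.2 -1.5 -0.1] shift now [-14.3  -6.5 189.3] after turn [ -9.4  -7.1 189.5] gap 45.0 F [ 0.6 -0.1 -0.5]
```

Request:
{"method": "drive_tool", "body": {"linear": [[-5,-3,0],[-4,-4,20],[0,0,35],[0,0,40],[0,0,40],[0,0,30],[0,0,15],[0,0,0],[0,0,0]], "rot": [[0,-1.5,0],[0,0,0],[0,0,0],[0,0,0],[0,0,0],[0,0,0],[0,0,0],[0,0,0],[0,0,0]], "hand": [45,45,45,45,45,45,45,45,45]}}

```text
t: 12.97
tcp_pos: [0.4528, -0.124, 0.0959]
tool_rot: [0.998, -0.067, 0.001, 0.001]
force: [0.2, 0.6, 0.7]
finger_gap: 0.524
```

```bash
python3 g.py 449 -127 76 -8.2
```

```text
t 12.97 at [ 452.8 -124.    95.9] rot [ 0.1 -0.1  0.5] shift now [-3.4  3.5 19.9] after turn [-3.3  3.6 19.9] gap 44.7 F [0.2 0.6 0.7]
```

Request:
{"method": "drive_tool", "body": {"linear": [[-3,3,10],[0,0,6],[0,0,0],[0,0,0]], "rot": [[0,0,0.5],[0,0,0],[0,0,0],[0,0,0]], "hand": [45,45,45,45]}}

```text
t: 13.3
tcp_pos: [0.4514, -0.1265, 0.0829]
tool_rot: [0.998, -0.07, 0.003, 0.002]
force: [-0.2, 0.2, 1.1]
finger_gap: 0.529
```

```bash
python3 g.py 449 -127 76 -8.2
```

```text
t 13.3 at [ 451.4 -126.5   82.9] rot [ 0.2 -0.4  0.2] shift now [-2.4  0.8  6.9] after turn [-2.3  0.9  6.9] gap 45.2 F [-0.2  0.2  1.1]
```

Request:
{"method": "drive_tool", "body": {"linear": [[0,0,4],[0,0,2],[0,0,0],[0,0,0],[0,0,0],[0,0,0],[0,0,0]], "rot": [[0,-0.4,0],[0,0,0],[0,0,0],[0,0,0],[0,0,0],[0,0,0],[0,0,0]], "hand": [45,30,5,5,5,5,5]}}

```text
t: 13.88
tcp_pos: [0.4533, -0.1269, 0.0798]
tool_rot: [0.998, -0.069, 0.002, 0.003]
force: [0.0, -0.1, -0.7]
finger_gap: 0.142
```

```bash
python3 g.py 449 -127 76 -8.2
```

```text
t 13.88 at [ 453.3 -126.9   79.8] rot [ 0.3 -0.3  0.2] shift now [-4.2  0.6  3.7] after turn [-4.2  0.7  3.8] gap 12.1 F [ 0.  -0.1 -0.7]
```

Request:
{"method": "drive_tool", "body": {"linear": [[0,0,-8],[0,0,-25],[0,0,-40],[0,0,-40],[0,0,-40],[0,0,-30],[0,0,-12],[0,0,0],[0,0,0],[0,0,0]], "rot": [[0,0,0],[0,0,0],[0,0,0],[0,0,0],[0,0,0],[0,0,0],[0,0,0],[0,0,-4],[0,0,-4],[0,0,0]], "hand": [5,5,5,5,5,5,5,5,5,5]}}

```text
t: 14.72
tcp_pos: [0.4504, -0.1248, 0.288]
tool_rot: [1.0, 0.003, 0.001, 0.002]
force: [0.9, 0.2, -1.4]
finger_gap: 0.142
```

```bash
python3 g.py 467 372 270 0
```

```text
t 14.72 at [ 450.4 -124.8  288. ] rot [ 0.3 -0.1  0.3] shift now [  19.5 -496.7   15.6] after turn [  16.6 -496.8   18. ] gap 12.2 F [ 0.9  0.2 -1.4]
```

Request:
{"method": "drive_tool", "body": {"linear": [[1,-20,0],[1,-36,0],[1,-38,0],[1,-38,0],[1,-38,0],[1,-38,0],[1,-38,0],[1,-38,0],[1,-38,0],[1,-38,0],[1,-38,0],[1,-38,0],[1,-38,0],[1,-24,0],[0,0,0],[0,0,0]], "rot": [[0,0,0],[0,0,0],[0,0,0],[0,0,0],[0,0,0],[0,0,0],[0,0,0],[0,0,0],[0,0,0],[0,0,0],[0,0,0],[0,0,0],[0,0,0],[0,0,0],[0,0,0],[0,0,0]], "hand": [5,5,5,5,5,5,5,5,5,5,5,5,5,5,5,5]}}

```text
t: 16.05
tcp_pos: [0.4629, 0.3942, 0.2799]
tool_rot: [1.0, -0.015, -0.005, 0.006]
force: [-0.8, -1.3, -2.6]
finger_gap: 0.139
```

```bash
python3 g.py 467 372 110 0;  python3 w.py wrist w4.png mallet:0:.03 long_tray:0:.02
```

```text
t 16.05 at [462.9 394.2 279.9] rot [ 0.6  0.5 -1.8] shift now [  6.3  20.1 170.1] after turn [  4.1  22.2 169.9] gap 11.9 F [-0.8 -1.3 -2.6]
t 16.05 tcp [462.9 394.2 279.9] yaw -1.8 F [-0.8 -1.3 -2.6] gap 11.9
cam [528. 392. 349.] axis [-0.27 -0.   -0.96]
  mask 0.56 [393. 250. 511. 370.] c [369. 288.] size [136.  67.] ang 24.0
long_tray 0.83 [393. 201.] [464. 329.]
  mask 0.95 [287.  18. 506. 351.] c [466. 333.] size [259. 161.] ang 0.3
  mask 0.16 [394. 248. 512. 371.] c [364. 285.] size [141.  70.] ang 24.0
```

View pics/w4.png

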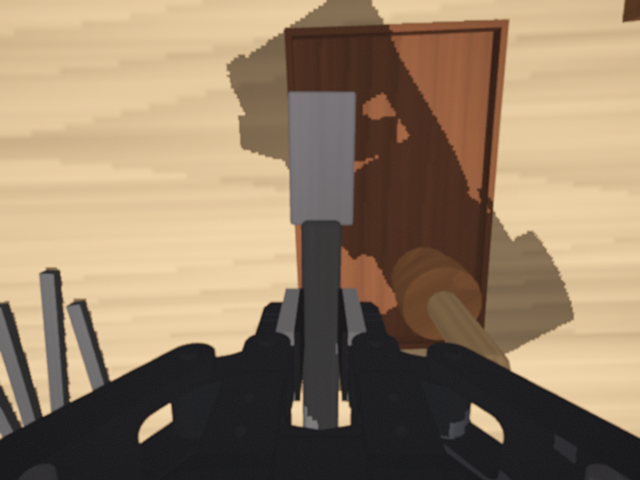

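The mallet stands in the tray at (435,295), upright, and the chisel is held level and straight. The arm is about 22 mm too far left, so I correct that and descend.

Request:
{"method": "drive_tool", "body": {"linear": [[3,12,0],[0,9,0],[0,0,25],[0,0,40],[0,0,40],[0,0,30],[0,0,15],[0,0,0],[0,0,0]], "rot": [[0.6,0.5,-1.8],[0,0,0],[0,0,0],[0,0,0],[0,0,0],[0,0,0],[0,0,0],[0,0,0],[0,0,0]], "hand": [5,5,5,5,5,5,5,5,5]}}

```text
t: 17.05
tcp_pos: [0.4733, 0.3605, 0.1319]
tool_rot: [1.0, -0.012, 0.005, -0.002]
force: [1.7, 0.3, -0.8]
finger_gap: 0.139
```

```bash
python3 g.py 467 372 86 0
```

```text
t 17.05 at [473.3 360.5 131.9] rot [-0.2 -0.5 -1.4] shift now [ -7.  -11.2  45.8] after turn [ -6.3 -11.5  45.9] gap 11.9 F [ 1.7  0.3 -0.8]
```

Request:
{"method": "drive_tool", "body": {"linear": [[-5,-10,0],[0,0,12],[0,0,14],[0,0,8],[0,0,0],[0,0,0]], "rot": [[-0.2,-0.5,-1.4],[0,0,0],[0,0,0],[0,0,0],[0,0,0],[0,0,0]], "hand": [5,5,5,5,5,5]}}

```text
t: 17.55
tcp_pos: [0.4722, 0.3734, 0.1027]
tool_rot: [1.0, 0.0, 0.006, -0.003]
force: [0.0, -0.0, -2.0]
finger_gap: 0.134
```

```bash
python3 g.py 467 372 86 0
```

```text
t 17.55 at [472.2 373.4 102.7] rot [-0.3 -0.7  0. ] shift now [-5.4  1.5 16.7] after turn [-5.2  1.4 16.7] gap 11.4 F [ 0. -0. -2.]
```

Request:
{"method": "drive_tool", "body": {"linear": [[-4,1,6],[0,0,5],[0,0,2],[0,0,0],[0,0,0]], "rot": [[-0.3,-0.9,0],[0,0,0],[0,-0.3,0],[0,0,0],[0,0,0]], "hand": [5,5,5,5,5]}}

```text
t: 17.97
tcp_pos: [0.4687, 0.3731, 0.0904]
tool_rot: [1.0, 0.001, -0.004, -0.001]
force: [-0.2, 0.4, -0.7]
finger_gap: 0.141
```

```bash
python3 g.py 467 372 86 0
```

```text
t 17.97 at [468.7 373.1  90.4] rot [-0.1  0.5  0.1] shift now [-1.7  1.1  4.4] after turn [-1.7  1.1  4.4] gap 12.0 F [-0.2  0.4 -0.7]
```

Request:
{"method": "drive_tool", "body": {"linear": [[0,0,3],[0,0,2],[0,0,1]], "rot": [[0,0.5,0],[0,0,0],[0,0,0]], "hand": [5,5,5]}}

```text
t: 18.22
tcp_pos: [0.4692, 0.3733, 0.0846]
tool_rot: [1.0, 0.001, 0.001, -0.001]
force: [-0.1, 1.6, 8.5]
finger_gap: 0.138
```

```bash
python3 g.py 467 372 85 0
```

```text
t 18.22 at [469.2 373.3  84.6] rot [-0.1 -0.2  0.1] shift now [-2.2  1.3 -0.5] after turn [-2.2  1.3 -0.4] gap 11.8 F [-0.1  1.6  8.5]
```

Request:
{"method": "drive_tool", "body": {"linear": [[0,0,0],[0,0,0],[0,0,0],[0,0,-4],[0,0,-20],[0,0,-38],[0,0,-38],[0,0,-38],[0,0,-38],[0,0,-20],[0,0,0]], "rot": [[0,0,0],[0,0,0],[0,0,0],[0,0,0],[0,0,0],[0,0,0],[0,0,0],[0,0,0],[0,0,0],[0,0,0],[0,0,0]], "hand": [28,28,28,28,28,28,28,28,60,60,60]}}

```text
t: 19.13
tcp_pos: [0.4685, 0.3725, 0.2901]
tool_rot: [1.0, 0.0, 0.0, -0.001]
force: [0.4, 0.5, 0.2]
finger_gap: 0.701
```

```bash
python3 g.py 630 -90 290 0
```

```text
t 19.13 at [468.5 372.5 290.1] rot [-0.1 -0.   0. ] shift now [ 1.611e+02  4.626e+02 -4.000e-01] after turn [1.615e+02 4.625e+02 1.000e-01] gap 59.9 F [0.4 0.5 0.2]
```

Request:
{"method": "drive_tool", "body": {"linear": [[6,18,0],[12,35,0],[13,38,0],[13,38,0],[13,38,0],[13,38,0],[13,38,0],[13,38,0],[13,38,0],[13,38,0],[13,38,0],[12,30,0],[6,15,0],[2,5,0],[0,0,0],[0,0,0],[0,0,0]], "rot": [[0,0,0],[0,0,0],[0,0,0],[0,0,0],[0,0,0],[0,0,0],[0,0,0],[0,0,0],[0,0,0],[0,0,0],[0,0,0],[0,0,0],[0,0,-1.5],[0,0,-1.5],[0,0,0],[0,0,0],[0,0,0]], "hand": [60,60,60,60,60,60,60,60,60,60,60,60,60,60,60,60,60]}}

```text
t: 20.55
tcp_pos: [0.6257, -0.0917, 0.2794]
tool_rot: [1.0, 0.028, -0.003, -0.004]
force: [0.5, 0.4, -1.1]
finger_gap: 0.702
```

```bash
python3 g.py 670 -117 290 3.2; python3 w.py wrist w5.png tall_tin:.05:.145 squat_tin:.05:.1
```

```text
t 20.55 at [625.7 -91.7 279.4] rot [-0.5  0.4  0.1] shift now [ 42.8  27.6 -11.1] after turn [ 42.9  27.7 -10.6] gap 60.0 F [ 0.5  0.4 -1.1]
t 20.55 tcp [625.7 -91.7 279.4] yaw 3.3 F [ 0.5  0.4 -1.1] gap 60.0
cam [690. -89. 349.] axis [-0.26 -0.01 -0.96]
tall_tin 0.7 [364. 168.] [ 664. -119.]
  mask 0.74 [333. 134. 428. 230.] c [ 666. -118.] size [47. 44.] ang 15.1
squat_tin 0.6 [214. 148.] [671. -13.]
  mask 0.91 [142.  98. 259. 202.] c [671. -18.] size [66. 60.] ang 80.6
```

View pics/w5.png

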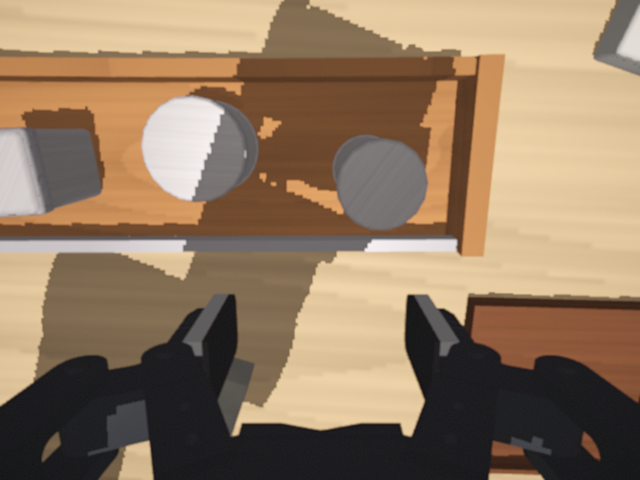

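The tall tin's top disc is centred at (381,183), the squat tin's at (195,149). The rail's near top edge runs along row 247 and the cheek's inner top edge is near (472,75)–(460,250).

```bash
python3 p.py wrist 381,183,.145 335,183,.145 427,183,.145 195,149,.1 142,149,.1 248,149,.1 30,170,.12 476,80,.09 461,252,.09; python3 g.py 664 -117 290 3.2
```

```text
381,183,.145 [ 666. -118.]
335,183,.145 [664. -95.]
427,183,.145 [ 667. -140.]
195,149,.1 [673. -14.]
142,149,.1 [671.  17.]
248,149,.1 [675. -45.]
30,170,.12 [658.  69.]
476,80,.09 [ 721. -174.]
461,252,.09 [ 618. -181.]
t 20.8 at [626.1 -91.1 280.3] rot [-0.5  0.3  0.2] shift now [ 36.3  28.  -10.2] after turn [36.4 28.  -9.7] gap 59.8 F [-0.   0.7  0.2]
```

Request:
{"method": "drive_tool", "body": {"linear": [[12,9,0],[16,12,0],[10,7,0],[0,0,0],[0,0,20],[0,0,20],[0,0,5],[0,0,0],[0,0,0]], "rot": [[-0.5,0.3,0],[0,0,0],[0,0,0],[0,0,0],[0,0,0],[0,0,0],[0,0,0],[0,0,0],[0,0,0]], "hand": [62,62,62,62,62,62,62,62,62]}}

```text
t: 21.55
tcp_pos: [0.6654, -0.1104, 0.2372]
tool_rot: [0.999, 0.033, 0.001, 0.0]
force: [-1.1, -0.0, 0.2]
finger_gap: 0.724
```

```bash
python3 g.py 666 -118 178 3.2
```

```text
t 21.55 at [ 665.4 -110.4  237.2] rot [ 0.  -0.1  0.6] shift now [ 0.   7.6 59.2] after turn [ 0.2  7.6 59.2] gap 61.8 F [-1.1 -0.   0.2]
```

Request:
{"method": "drive_tool", "body": {"linear": [[0,7,0],[0,0,0],[0,0,18],[0,0,20],[0,0,12],[0,0,4],[0,0,0],[0,0,0]], "rot": [[0,0,0.6],[0,0,0],[0,0,0],[0,0,0],[0,0,0],[0,0,0],[0,0,0],[0,0,0]], "hand": [62,62,62,62,62,62,62,62]}}

```text
t: 22.22
tcp_pos: [0.6696, -0.1196, 0.19]
tool_rot: [1.0, 0.027, 0.008, 0.003]
force: [0.6, 0.5, -0.2]
finger_gap: 0.724
```

```bash
python3 g.py 666 -118 178 3.2
```

```text
t 22.22 at [ 669.6 -119.6  190. ] rot [ 0.4 -0.9 -0.1] shift now [-3.7 -1.9 11.9] after turn [-3.5 -1.8 12. ] gap 61.8 F [ 0.6  0.5 -0.2]
```

Request:
{"method": "drive_tool", "body": {"linear": [[-3,-2,6],[0,0,4],[0,0,0],[0,0,0],[0,0,0]], "rot": [[0.4,-1.2,0],[0,0,0],[0,0,0],[0,0,0],[0,0,0]], "hand": [62,62,62,62,62]}}

```text
t: 22.63
tcp_pos: [0.6677, -0.1181, 0.182]
tool_rot: [1.0, 0.027, -0.002, 0.0]
force: [1.0, -0.6, 0.6]
finger_gap: 0.728
```

```bash
python3 g.py 666 -118 178 3.2
```

```text
t 22.63 at [ 667.7 -118.1  182. ] rot [ 0.   0.2 -0.1] shift now [-1.7 -0.2  4. ] after turn [-1.7 -0.2  4. ] gap 62.2 F [ 1.  -0.6  0.6]
```

Request:
{"method": "drive_tool", "body": {"linear": [[-1,0,0],[0,0,0],[0,0,0],[0,0,0],[0,0,0],[0,0,0]], "rot": [[0,0,0],[0,0,0],[0,0,0],[0,0,0],[0,0,0],[0,0,0]], "hand": [50,38,38,38,38,38], "force": 45}}

```text
t: 23.13
tcp_pos: [0.6668, -0.1182, 0.1826]
tool_rot: [1.0, 0.027, -0.001, 0.001]
force: [-0.4, -0.4, -0.3]
finger_gap: 0.501
```

```bash
python3 g.py 666 -118 260 3.2
```

```text
t 23.13 at [ 666.8 -118.2  182.6] rot [ 0.1  0.2 -0.1] shift now [ -1.   -0.2 -77.4] after turn [ -0.7  -0.3 -77.4] gap 42.8 F [-0.4 -0.4 -0.3]
```

Request:
{"method": "drive_tool", "body": {"linear": [[0,0,-4],[0,0,-12],[0,0,-20],[0,0,-25],[0,0,-25],[0,0,-15],[0,0,-5],[0,0,0],[0,0,0]], "rot": [[0,0,0],[0,0,0],[0,0,0],[0,0,0],[0,0,0],[0,0,0],[0,0,0],[0,0,0],[0,0,0]], "hand": [38,38,38,38,38,38,38,38,38]}}

```text
t: 23.88
tcp_pos: [0.665, -0.1172, 0.2943]
tool_rot: [1.0, 0.027, -0.005, -0.001]
force: [0.1, -0.2, -2.3]
finger_gap: 0.506
```

```bash
python3 g.py 535 303 290 3.2
```

```text
t 23.88 at [ 665.  -117.2  294.3] rot [-0.1  0.6 -0.1] shift now [-107.  -426.6    6.1] after turn [-106.4 -426.8    4.3] gap 43.2 F [ 0.1 -0.2 -2.3]
```

Request:
{"method": "drive_tool", "body": {"linear": [[-4,-15,0],[-7,-27,0],[-8,-30,0],[-8,-30,0],[-8,-30,0],[-8,-30,0],[-8,-30,0],[-8,-30,0],[-8,-30,0],[-8,-30,0],[-8,-30,0],[-8,-30,0],[-8,-30,0],[-6,-25,0],[-3,-15,0],[0,-5,0],[0,0,0],[0,0,0],[0,0,0]], "rot": [[0,0.6,0],[0,0,0],[0,0,0],[0,0,0],[0,0,0],[0,0,0],[0,0,0],[0,0,0],[0,0,0],[0,0,0],[0,0,0],[0,0,0],[0,0,0],[0,0,0],[0,0,0],[0,0,0],[0,0,0],[0,0,0],[0,0,0]], "hand": [38,38,38,38,38,38,38,38,38,38,38,38,38,38,38,38,38,38,38]}}

```text
t: 25.47
tcp_pos: [0.5184, 0.307, 0.2703]
tool_rot: [0.999, 0.024, -0.022, 0.002]
force: [-0.9, -0.1, -2.4]
finger_gap: 0.505
```

```bash
python3 g.py 535 303 138 0
```

```text
t 25.47 at [518.4 307.  270.3] rot [0.2 2.5 2.8] shift now [ 22.2   4.4 131.5] after turn [ 16.6   4.  132.3] gap 43.1 F [-0.9 -0.1 -2.4]
```

Request:
{"method": "drive_tool", "body": {"linear": [[8,2,0],[8,2,0],[0,0,0],[0,0,15],[0,0,25],[0,0,25],[0,0,20],[0,0,10],[0,0,0],[0,0,0]], "rot": [[0.1,1.3,1.4],[0.1,1.2,1.4],[0,0,0],[0,0,0],[0,0,0],[0,0,0],[0,0,0],[0,0,0],[0,0,0],[0,0,0]], "hand": [38,38,38,38,38,38,38,38,38,38]}}

```text
t: 26.3
tcp_pos: [0.5458, 0.2946, 0.1745]
tool_rot: [1.0, -0.011, 0.008, -0.0]
force: [-0.3, -0.2, -1.5]
finger_gap: 0.5
```

```bash
python3 g.py 535 303 138 0
```

```text
t 26.3 at [545.8 294.6 174.5] rot [-0.  -0.9 -1.2] shift now [-11.6  -8.1  36.3] after turn [-10.8  -8.4  36.5] gap 42.7 F [-0.3 -0.2 -1.5]
```

Request:
{"method": "drive_tool", "body": {"linear": [[-5,-4,0],[-5,-4,0],[0,0,8],[0,0,10],[0,0,6],[0,0,0],[0,0,0]], "rot": [[0,-1,-1],[0,0,0],[0,0,0],[0,0,0],[0,0,0],[0,0,0],[0,0,0]], "hand": [38,38,38,38,38,38,38]}}

```text
t: 26.88
tcp_pos: [0.5375, 0.3049, 0.1535]
tool_rot: [1.0, -0.001, 0.003, -0.002]
force: [0.8, -0.6, -2.3]
finger_gap: 0.504
```

```bash
python3 g.py 535 303 138 0
```

```text
t 26.88 at [537.5 304.9 153.5] rot [-0.2 -0.3 -0.1] shift now [-2.6  2.  15.4] after turn [-2.5  1.9 15.5] gap 43.0 F [ 0.8 -0.6 -2.3]
```

Request:
{"method": "drive_tool", "body": {"linear": [[0,0,6],[0,0,4],[0,0,2],[0,0,0],[0,0,0]], "rot": [[-0.2,-0.5,0],[0,0,0],[0,0,0],[0,0,0],[0,0,0]], "hand": [38,38,38,38,38]}}

```text
t: 27.3
tcp_pos: [0.5378, 0.3048, 0.1398]
tool_rot: [1.0, -0.001, -0.002, -0.0]
force: [0.2, 0.2, -2.1]
finger_gap: 0.502
```

```bash
python3 g.py 535 303 138 0
```

```text
t 27.3 at [537.8 304.8 139.8] rot [-0.   0.2 -0.1] shift now [-2.8  1.8  1.8] after turn [-2.8  1.8  1.8] gap 42.9 F [ 0.2  0.2 -2.1]
```

Request:
{"method": "drive_tool", "body": {"linear": [[0,0,2],[0,0,1]], "rot": [[0,0.2,0],[0,0,0]], "hand": [38,38]}}

```text
t: 27.47
tcp_pos: [0.5384, 0.3049, 0.1375]
tool_rot: [1.0, -0.001, 0.001, -0.0]
force: [-1.3, -1.1, 5.7]
finger_gap: 0.503
```

Request:
{"method": "drive_tool", "body": {"linear": [[0,0,0],[0,0,0],[0,0,0],[0,0,0],[0,0,-6],[0,0,-20],[0,0,-35],[0,0,-35],[0,0,-30],[0,0,-15],[0,0,0]], "rot": [[0,0,0],[0,0,0],[0,0,0],[0,0,0],[0,0,0],[0,0,0],[0,0,0],[0,0,0],[0,0,0],[0,0,0],[0,0,0]], "hand": [48,58,58,58,58,58,58,58,65,65,65]}}

```text
t: 28.38
tcp_pos: [0.5383, 0.3048, 0.2867]
tool_rot: [1.0, -0.001, 0.001, -0.0]
force: [0.9, -0.4, 0.2]
finger_gap: 0.758
```

```bash
python3 g.py 446 -5 280 0; python3 w.py wrist w6.png tall_tin:.005:.1 long_tray:0:.02 chisel:.011:.015
```

```text
t 28.38 at [538.3 304.8 286.7] rot [-0.  -0.1 -0.1] shift now [-91.7 310.    6.4] after turn [-92.3 309.8   6.7] gap 64.8 F [ 0.9 -0.4  0.2]
t 28.38 tcp [538.3 304.8 286.7] yaw -0.1 F [ 0.9 -0.4  0.2] gap 64.8
cam [602. 304. 356.] axis [-0.26  0.   -0.97]
tall_tin 0.7 [319. 210.] [537. 306.]
  mask 0.61 [288. 185. 357. 272.] c [541. 302.] size [44. 55.] ang 69.5
long_tray 0.94 [293. 287.] [465. 329.]
  mask 0.64 [184. 138. 383. 425.] c [466. 332.] size [263. 161.] ang 0.9
  mask 0.8 [227. 202. 256. 375.] c [466. 371.] size [162.  23.] ang 0.1
```

View pics/w6.png

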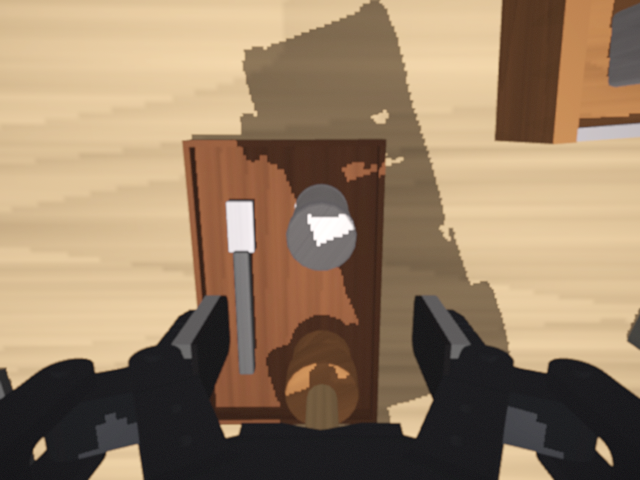

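The long tray is right: chisel flat at (240,290), tall tin upright at (321,235), mallet upright at (321,380), none touching. Next is the block.

Request:
{"method": "drive_tool", "body": {"linear": [[-5,16,0],[-10,34,0],[-11,36,0],[-11,36,0],[-11,36,0],[-11,36,0],[-11,36,0],[-11,36,0],[-8,26,0],[-3,10,0],[0,0,0],[0,0,0],[0,0,0],[0,0,0]], "rot": [[0,0,0],[0,0,0],[0,0,0],[0,0,0],[0,0,0],[0,0,0],[0,0,0],[0,0,0],[0,0,5],[0,0,5],[0,0,5],[0,0,0],[0,0,0],[0,0,0]], "hand": [65,65,65,65,65,65,65,65,65,65,65,65,65,65]}}

```text
t: 29.9
tcp_pos: [0.4349, -0.009, 0.2678]
tool_rot: [0.991, -0.134, -0.017, 0.002]
force: [-0.1, -1.2, -0.5]
finger_gap: 0.763
```

```bash
python3 g.py 446 -5 120 -15; python3 w.py wrist w7.png block:.019:.038
```

```text
t 29.9 at [434.9  -9.  267.8] rot [ 0.5  1.9 -0.4] shift now [ 14.6  -8.1 147.3] after turn [  9.7  -6.7 147.8] gap 65.1 F [-0.1 -1.2 -0.5]
t 29.9 tcp [434.9  -9.  267.8] yaw -15.4 F [-0.1 -1.2 -0.5] gap 65.1
cam [499. -27. 335.] axis [-0.28  0.07 -0.96]
block 0.58 [310. 196.] [442.  -6.]
  mask 0.88 [280. 146. 341. 252.] c [443.  -7.] size [43. 78.] ang 75.4
```

View pics/w7.png

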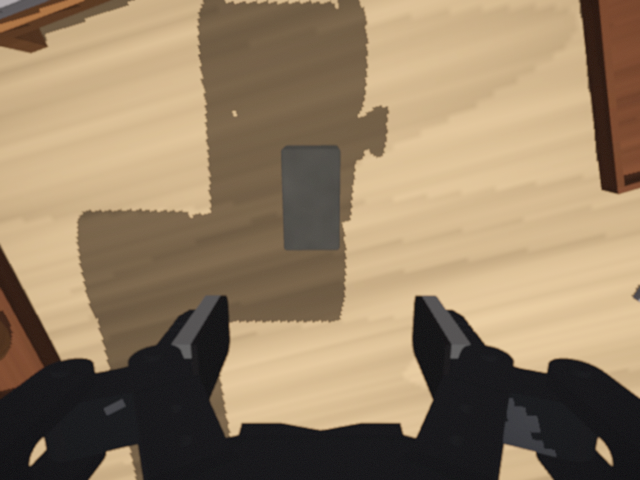

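The block sits straight between the jaws at (311,198), so the yaw is right and the centre is about (443,-7).

Request:
{"method": "drive_tool", "body": {"linear": [[6,-2,0],[4,-3,0],[0,0,0],[0,0,20],[0,0,35],[0,0,35],[0,0,25],[0,0,10],[0,0,0],[0,0,0]], "rot": [[0.5,1.9,0],[0,0,0],[0,0,0],[0,0,0],[0,0,0],[0,0,0],[0,0,0],[0,0,0],[0,0,0],[0,0,0]], "hand": [65,65,65,65,65,65,65,65,65,65]}}

```text
t: 30.88
tcp_pos: [0.4526, -0.0035, 0.1401]
tool_rot: [0.992, -0.127, 0.004, 0.001]
force: [-0.1, -0.3, 0.2]
finger_gap: 0.76
```

```bash
python3 g.py 443 -7 84 -15
```

```text
t 30.88 at [452.6  -3.5 140.1] rot [ 0.1 -0.5  0.4] shift now [-8.9  5.7 56.1] after turn [-8.4  5.8 56.1] gap 64.9 F [-0.1 -0.3  0.2]
```

Request:
{"method": "drive_tool", "body": {"linear": [[-6,5,0],[-3,0,15],[0,0,20],[0,0,12],[0,0,3],[0,0,0],[0,0,0]], "rot": [[0,-0.9,0.4],[0,0,0],[0,0,0],[0,0,0],[0,0,0],[0,0,0],[0,0,0]], "hand": [65,65,65,65,65,65,65]}}

```text
t: 31.47
tcp_pos: [0.4451, -0.0076, 0.0954]
tool_rot: [0.991, -0.13, 0.002, 0.001]
force: [0.6, 0.5, 0.7]
finger_gap: 0.761
```

```bash
python3 g.py 443 -7 84 -15
```

```text
t 31.47 at [445.1  -7.6  95.4] rot [ 0.1 -0.2  0. ] shift now [-2.3 -0.  11.4] after turn [-2.2  0.  11.4] gap 65.0 F [0.6 0.5 0.7]
```

Request:
{"method": "drive_tool", "body": {"linear": [[-1,0,6],[0,0,3],[0,0,0],[0,0,0],[0,0,0],[0,0,0],[0,0,0],[0,0,0],[0,0,0]], "rot": [[0,-0.4,0],[0,0,0],[0,0,0],[0,0,0],[0,0,0],[0,0,0],[0,0,0],[0,0,0],[0,0,0]], "hand": [65,65,65,65,50,36,36,36,36], "force": 45}}

```text
t: 32.22
tcp_pos: [0.4457, -0.0077, 0.0891]
tool_rot: [0.991, -0.13, 0.001, 0.001]
force: [-0.3, 0.0, -0.4]
finger_gap: 0.48
```

```bash
python3 g.py 443 -7 84 -15
```

```text
t 32.22 at [445.7  -7.7  89.1] rot [ 0.1 -0.1  0. ] shift now [-2.8 -0.   5.1] after turn [-2.8 -0.   5.1] gap 41.0 F [-0.3  0.  -0.4]
```

Request:
{"method": "drive_tool", "body": {"linear": [[0,0,-8],[0,0,-20],[0,0,-30],[0,0,-30],[0,0,-15],[0,0,-5],[0,0,0],[0,0,0],[0,0,0],[0,0,0]], "rot": [[0,0,0],[0,0,0],[0,0,0],[0,0,0],[0,0,-5],[0,0,-5],[0,0,-5],[0,0,-2],[0,0,0],[0,0,0]], "hand": [36,36,36,36,36,36,36,36,36,36]}}

```text
t: 33.05
tcp_pos: [0.4426, -0.0065, 0.2045]
tool_rot: [1.0, 0.025, -0.002, 0.0]
force: [0.9, -0.6, -3.0]
finger_gap: 0.482
```

```bash
python3 g.py 470 -277 200 2.3
```

```text
t 33.05 at [442.6  -6.5 204.5] rot [0.  0.2 0.5] shift now [ 14.  271.6   4.5] after turn [ 16.5 271.4   4.5] gap 41.1 F [ 0.9 -0.6 -3. ]
```

Request:
{"method": "drive_tool", "body": {"linear": [[1,15,0],[2,28,0],[2,32,0],[2,32,0],[2,32,0],[2,32,0],[2,32,0],[2,28,0],[1,18,0],[0,6,0],[0,0,0],[0,0,0],[0,0,0]], "rot": [[0,0,0.5],[0,0,0],[0,0,0],[0,0,0],[0,0,0],[0,0,0],[0,0,0],[0,0,0],[0,0,0],[0,0,0],[0,0,0],[0,0,0],[0,0,0]], "hand": [36,36,36,36,36,36,36,36,36,36,36,36,36]}}

```text
t: 34.13
tcp_pos: [0.4631, -0.2676, 0.1993]
tool_rot: [1.0, 0.015, -0.009, -0.005]
force: [0.5, 0.3, -1.6]
finger_gap: 0.485
```

```bash
python3 g.py 470 -277 94 2.3; python3 w.py wrist w8.png square_tray:0:.02
```

```text
t 34.13 at [ 463.1 -267.6  199.3] rot [-0.5  1.  -0.5] shift now [  8.5  10.6 105. ] after turn [  6.6   9.7 105.3] gap 41.5 F [ 0.5  0.3 -1.6]
t 34.13 tcp [ 463.1 -267.6  199.3] yaw 1.8 F [ 0.5  0.3 -1.6] gap 41.5
cam [ 528. -267.  268.] axis [-0.28  0.   -0.96]
  mask 0.73 [251.  69. 562. 352.] c [ 470. -313.] size [170. 170.] ang 2.2
```

View pics/w8.png

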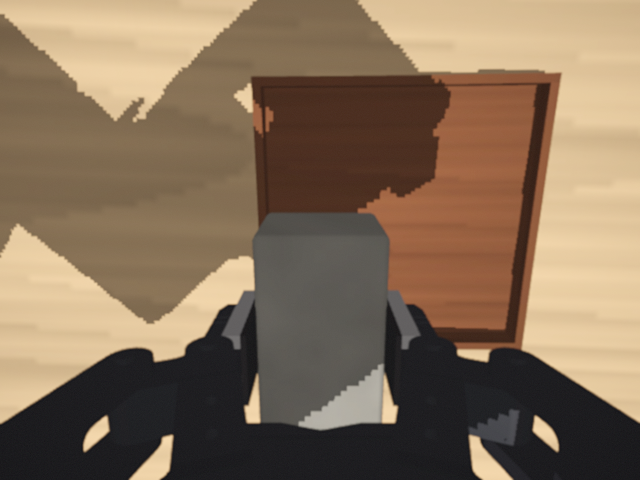

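The tray's outline measures 170 x 170 at (470,-313), and the block hangs level and square. I target (469,-281).

Request:
{"method": "drive_tool", "body": {"linear": [[4,6,0],[4,7,0],[0,0,0],[0,0,15],[0,0,25],[0,0,20],[0,0,8],[0,0,0],[0,0,0]], "rot": [[-0.5,1,-0.5],[0,0,0],[0,0,0],[0,0,0],[0,0,0],[0,0,0],[0,0,0],[0,0,0],[0,0,0]], "hand": [36,36,36,36,36,36,36,36,36]}}

```text
t: 35.03
tcp_pos: [0.4764, -0.2807, 0.1316]
tool_rot: [1.0, 0.023, 0.004, 0.003]
force: [-0.3, -0.9, -2.2]
finger_gap: 0.486
```

```bash
python3 g.py 469 -281 94 2.3
```

```text
t 35.03 at [ 476.4 -280.7  131.6] rot [ 0.3 -0.4  0.4] shift now [-7.7 -0.2 37.5] after turn [-7.4  0.1 37.6] gap 41.5 F [-0.3 -0.9 -2.2]
```

Request:
{"method": "drive_tool", "body": {"linear": [[-6,0,5],[0,0,10],[0,0,10],[0,0,5],[0,0,0],[0,0,0]], "rot": [[0.3,-0.8,0.4],[0,0,0],[0,0,0],[0,0,0],[0,0,0],[0,0,0]], "hand": [36,36,36,36,36,36]}}

```text
t: 35.53
tcp_pos: [0.4712, -0.2825, 0.1016]
tool_rot: [1.0, 0.019, -0.002, 0.002]
force: [1.1, 0.3, -2.3]
finger_gap: 0.483
```

```bash
python3 g.py 469 -281 94 2.3
```

```text
t 35.53 at [ 471.2 -282.5  101.6] rot [ 0.2  0.2 -0.1] shift now [-2.1 -1.6  7.6] after turn [-2.1 -1.6  7.6] gap 41.2 F [ 1.1  0.3 -2.3]
```

Request:
{"method": "drive_tool", "body": {"linear": [[0,0,4],[0,0,2],[0,0,2],[0,0,1]], "rot": [[0.2,0.2,0],[0,0,0],[0,0,0],[0,0,0]], "hand": [36,36,36,36]}}

```text
t: 35.87
tcp_pos: [0.4716, -0.2828, 0.0941]
tool_rot: [1.0, 0.019, 0.001, 0.001]
force: [-3.1, 2.3, 12.2]
finger_gap: 0.483
```

Request:
{"method": "drive_tool", "body": {"linear": [[0,0,0],[0,0,0],[0,0,0],[0,0,-4],[0,0,-20],[0,0,-35],[0,0,-35],[0,0,-35],[0,0,-30],[0,0,-15],[0,0,0]], "rot": [[0,0,0],[0,0,0],[0,0,0],[0,0,0],[0,0,0],[0,0,0],[0,0,0],[0,0,0],[0,0,0],[0,0,0],[0,0,0]], "hand": [52,52,52,52,52,52,52,80,80,80,80]}}

```text
t: 36.78
tcp_pos: [0.4717, -0.283, 0.2774]
tool_rot: [1.0, 0.019, 0.001, 0.001]
force: [-1.0, -0.9, 0.1]
finger_gap: 0.938
```

```bash
python3 g.py 673 -14 260 3.2
```

```text
t 36.78 at [ 471.7 -283.   277.4] rot [ 0.1 -0.1 -1. ] shift now [ 211.5 -261.1   17.4] after turn [ 216.  -257.4   17.4] gap 80.1 F [-1.  -0.9  0.1]
```

Request:
{"method": "drive_tool", "body": {"linear": [[10,-12,0],[20,-24,0],[24,-28,0],[24,-28,0],[24,-28,0],[24,-28,0],[24,-28,0],[24,-28,0],[20,-24,0],[12,-14,0],[4,-6,0],[0,0,0],[0,0,0],[0,0,0]], "rot": [[0,0,-1],[0,0,0],[0,0,0],[0,0,0],[0,0,0],[0,0,0],[0,0,0],[0,0,0],[0,0,0],[0,0,0],[0,0,0],[0,0,0],[0,0,0],[0,0,0]], "hand": [80,80,80,80,80,80,80,80,80,80,80,80,80,80]}}

```text
t: 37.95
tcp_pos: [0.6708, -0.0132, 0.2616]
tool_rot: [1.0, 0.026, -0.007, 0.0]
force: [-0.2, 0.6, -0.0]
finger_gap: 0.939
```

```bash
python3 g.py 673 -14 145 3.2; python3 w.py wrist w9.png squat_tin:.05:.1 square_tin:.05:.12
```

```text
t 37.95 at [670.8 -13.2 261.6] rot [-0.   0.8 -0.2] shift now [  3.9   0.9 116.6] after turn [  2.2   0.9 116.6] gap 80.2 F [-0.2  0.6 -0. ]
t 37.95 tcp [670.8 -13.2 261.6] yaw 3.0 F [-0.2  0.6 -0. ] gap 80.2
cam [736. -11. 330.] axis [-0.27 -0.01 -0.96]
squat_tin 0.71 [320. 219.] [672. -13.]
  mask 0.84 [268. 176. 372. 291.] c [675. -12.] size [65. 61.] ang 31.8
square_tin 0.56 [167. 237.] [654.  92.]
  mask 0.85 [ 73. 205. 208. 311.] c [661.  80.] size [57. 66.] ang 7.0
```

View pics/w9.png

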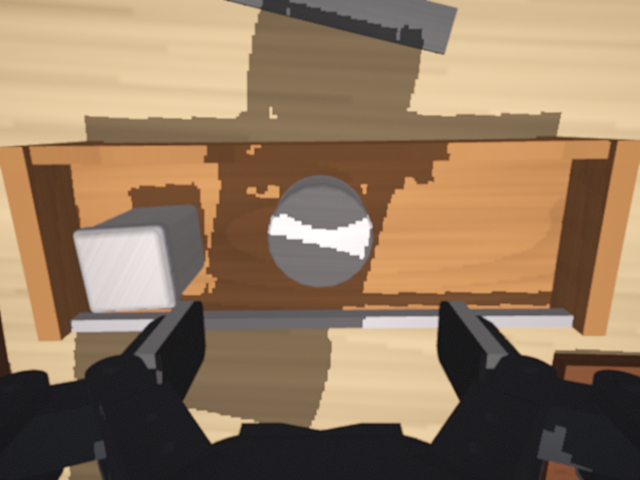

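The squat tin is centred between the jaws at (320,232), with the square tin well clear on the left. I descend over it.

Request:
{"method": "drive_tool", "body": {"linear": [[2,0,0],[0,0,0],[0,0,18],[0,0,25],[0,0,20],[0,0,8],[0,0,0],[0,0,0]], "rot": [[0,0.8,0],[0,0,0],[0,0,0],[0,0,0],[0,0,0],[0,0,0],[0,0,0],[0,0,0]], "hand": [80,80,80,80,80,80,80,80]}}

```text
t: 38.87
tcp_pos: [0.6759, -0.0174, 0.1942]
tool_rot: [1.0, 0.023, 0.006, 0.001]
force: [0.5, 0.6, 0.0]
finger_gap: 0.934
```

```bash
python3 g.py 673 -13.5 140 3.2
```

```text
t 38.87 at [675.9 -17.4 194.2] rot [ 0.2 -0.7 -0.6] shift now [-3.4 -4.2 54.1] after turn [-2.7 -4.  54.2] gap 79.8 F [0.5 0.6 0. ]
```

Request:
{"method": "drive_tool", "body": {"linear": [[-2,-4,0],[0,0,15],[0,0,20],[0,0,10],[0,0,3],[0,0,0],[0,0,0]], "rot": [[0.2,-1,-0.6],[0,0,0],[0,0,0],[0,0,0],[0,0,0],[0,0,0],[0,0,0]], "hand": [80,80,80,80,80,80,80]}}

```text
t: 39.45
tcp_pos: [0.6781, -0.013, 0.1536]
tool_rot: [1.0, 0.03, 0.003, 0.001]
force: [-0.4, -0.2, -0.5]
finger_gap: 0.94
```

```bash
python3 g.py 673 -13.5 140 3.2
```

```text
t 39.45 at [678.1 -13.  153.6] rot [ 0.1 -0.4  0.2] shift now [-5.2  0.2 13.5] after turn [-5.1  0.3 13.6] gap 80.2 F [-0.4 -0.2 -0.5]
```

Request:
{"method": "drive_tool", "body": {"linear": [[-4,0,5],[0,0,6],[0,0,2],[0,0,0],[0,0,0]], "rot": [[0.1,-0.6,0],[0,0,0],[0,0,0],[0,0,0],[0,0,0]], "hand": [80,80,80,80,80]}}

```text
t: 39.87
tcp_pos: [0.6751, -0.0134, 0.1426]
tool_rot: [1.0, 0.03, -0.0, 0.001]
force: [0.3, 0.5, -0.3]
finger_gap: 0.933
```

```bash
python3 g.py 673 -13.5 140 3.2
```

```text
t 39.87 at [675.1 -13.4 142.6] rot [0.1 0.  0.2] shift now [-2.1 -0.   2.6] after turn [-2.1 -0.   2.6] gap 79.7 F [ 0.3  0.5 -0.3]
```

Request:
{"method": "drive_tool", "body": {"linear": [[-1.5,0,1],[0,0,0],[0,0,0],[0,0,0],[0,0,0],[0,0,0],[0,0,0]], "rot": [[0,0,0],[0,0,0],[0,0,0],[0,0,0],[0,0,0],[0,0,0],[0,0,0]], "hand": [70,55,55,55,55,55,55], "force": 45}}

```text
t: 40.45
tcp_pos: [0.6738, -0.0136, 0.142]
tool_rot: [1.0, 0.03, 0.0, 0.001]
force: [0.4, 0.0, -0.1]
finger_gap: 0.686
```

```bash
python3 g.py 673 -13.5 260 3.2
```

```text
t 40.45 at [673.8 -13.6 142. ] rot [ 0.1 -0.   0.2] shift now [-8.00e-01  1.00e-01 -1.18e+02] after turn [-8.00e-01 -1.00e-01 -1.18e+02] gap 58.6 F [ 0.4  0.  -0.1]
```

Request:
{"method": "drive_tool", "body": {"linear": [[0,0,-4],[0,0,-12],[0,0,-20],[0,0,-25],[0,0,-25],[0,0,-15],[0,0,-5],[0,0,0],[0,0,0]], "rot": [[0,0,0],[0,0,0],[0,0,0],[0,0,0],[0,0,0],[0,0,0],[0,0,0],[0,0,0],[0,0,0]], "hand": [55,55,55,55,55,55,55,55,55]}}

```text
t: 41.2
tcp_pos: [0.6713, -0.0129, 0.253]
tool_rot: [1.0, 0.03, -0.004, -0.0]
force: [-0.4, 1.0, -2.0]
finger_gap: 0.691
```

Request:
{"method": "drive_tool", "body": {"linear": [[0,0,0],[0,0,0],[0,0,0],[0,0,0],[0,0,0],[0,0,0],[0,0,0],[0,0,0],[0,0,0],[0,0,0],[0,0,0],[0,0,0],[0,0,0],[0,0,0],[0,0,0],[0,0,0],[0,0,0]], "rot": [[0,0,-4],[0,0,-6],[0,0,-6],[0,0,-6],[0,0,-6],[0,0,-6],[0,0,-6],[0,0,-6],[0,0,-6],[0,0,-6],[0,0,-6],[0,0,-6],[0,0,-6],[0,0,-6],[0,0,-4],[0,0,0],[0,0,0]], "hand": [55,55,55,55,55,55,55,55,55,55,55,55,55,55,55,55,55]}}

```text
t: 42.62
tcp_pos: [0.6575, -0.0107, 0.2245]
tool_rot: [0.684, 0.729, -0.017, -0.025]
force: [0.5, -0.7, -1.3]
finger_gap: 0.69
```

```bash
python3 g.py 470 -350 240 92.3
```

```text
t 42.62 at [657.5 -10.7 224.5] rot [-3.4 -0.8  1.4] shift now [-326.4 -209.5   -7.7] after turn [-331.5 -200.9  -15.5] gap 58.9 F [ 0.5 -0.7 -1.3]
```

Request:
{"method": "drive_tool", "body": {"linear": [[0,0,-15],[0,0,-10],[-14,-8,0],[-26,-16,0],[-30,-18,0],[-30,-18,0],[-30,-18,0],[-30,-18,0],[-30,-18,0],[-30,-18,0],[-30,-18,0],[-30,-18,0],[-22,-13,0],[-10,-6,0],[-3,-2,0],[0,0,0],[0,0,0],[0,0,0]], "rot": [[-1.7,-0.4,0.7],[-1.7,-0.4,0.7],[0,0,0],[0,0,0],[0,0,0],[0,0,0],[0,0,0],[0,0,0],[0,0,0],[0,0,0],[0,0,0],[0,0,0],[0,0,0],[0,0,0],[0,0,0],[0,0,0],[0,0,0],[0,0,0]], "hand": [55,55,55,55,55,55,55,55,55,55,55,55,55,55,55,55,55,55]}}

```text
t: 44.12
tcp_pos: [0.4644, -0.352, 0.2654]
tool_rot: [0.699, 0.715, 0.001, 0.019]
force: [0.6, 0.8, -1.5]
finger_gap: 0.692
```

```bash
python3 g.py 470 -350 97 92.3; python3 w.py wrist w10.png block:.024:.043
```

```text
t 44.12 at [ 464.4 -352.   265.4] rot [ 1.6  1.5 -1.1] shift now [  6.1   1.  168.4] after turn [  1.7   5.6 168.4] gap 59.1 F [ 0.6  0.8 -1.5]
t 44.12 tcp [ 464.4 -352.   265.4] yaw 91.2 F [ 0.6  0.8 -1.5] gap 59.1
cam [ 460. -286.  333.] axis [ 0.03 -0.28 -0.96]
block 0.82 [320. 116.] [ 468. -284.]
  mask 0.67 [264.  83. 376. 146.] c [ 468. -284.] size [74. 42.] ang 1.8
```

View pics/w10.png

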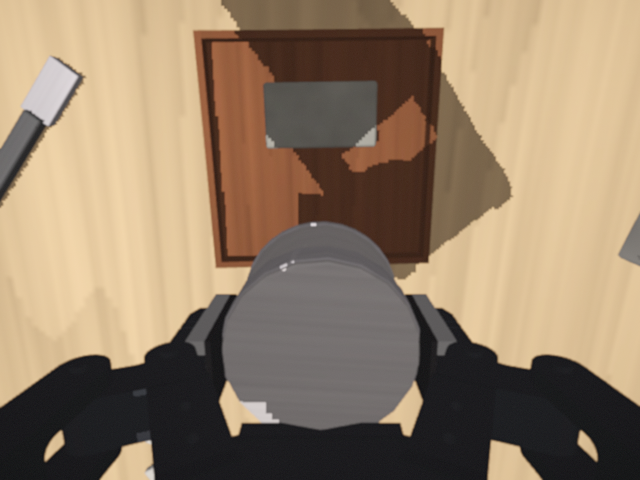

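The block lies flat in the tray at (320,116), world (468,-284), and the tin is upright in the hand. I target (470,-351).

Request:
{"method": "drive_tool", "body": {"linear": [[1,3,0],[1,3,0],[0,0,20],[0,0,30],[0,0,30],[0,0,20],[0,0,8],[0,0,0],[0,0,0]], "rot": [[0.8,0.8,-0.6],[0.8,0.7,-0.6],[0,0,0],[0,0,0],[0,0,0],[0,0,0],[0,0,0],[0,0,0],[0,0,0]], "hand": [55,55,55,55,55,55,55,55,55]}}

```text
t: 45.02
tcp_pos: [0.4784, -0.343, 0.1553]
tool_rot: [0.686, 0.728, 0.0, 0.002]
force: [-0.7, -0.9, -1.8]
finger_gap: 0.686
```

```bash
python3 g.py 470 -351 97 92.3
```

```text
t 45.02 at [ 478.4 -343.   155.3] rot [0.2 0.1 1.1] shift now [-7.4 -9.  58.3] after turn [-7.7 -8.7 58.3] gap 58.6 F [-0.7 -0.9 -1.8]
```

Request:
{"method": "drive_tool", "body": {"linear": [[-4,-4,0],[-3,-4,5],[0,0,15],[0,0,15],[0,0,6],[0,0,0],[0,0,0]], "rot": [[0.1,0.1,0.8],[0,0,0],[0,0,0],[0,0,0],[0,0,0],[0,0,0],[0,0,0]], "hand": [55,55,55,55,55,55,55]}}

```text
t: 45.6
tcp_pos: [0.4733, -0.3562, 0.1208]
tool_rot: [0.691, 0.722, -0.001, 0.009]
force: [0.2, -0.3, -1.1]
finger_gap: 0.687
```

```bash
python3 g.py 470 -351 97 92.3
```

```text
t 45.6 at [ 473.3 -356.2  120.8] rot [0.7 0.8 0.2] shift now [ 5.7 -3.3 23.7] after turn [ 5.3 -3.1 23.8] gap 58.7 F [ 0.2 -0.3 -1.1]
```

Request:
{"method": "drive_tool", "body": {"linear": [[4,-2,4],[0,0,6],[0,0,5],[0,0,2],[0,0,0],[0,0,0]], "rot": [[0.7,0.8,0],[0,0,0],[0,0,0],[0,0,0],[0,0,0],[0,0,0]], "hand": [55,55,55,55,55,55]}}

```text
t: 46.1
tcp_pos: [0.4719, -0.3534, 0.1049]
tool_rot: [0.692, 0.722, -0.0, 0.002]
force: [-0.2, 0.1, -2.4]
finger_gap: 0.688
```

```bash
python3 g.py 470 -351 97 92.3
```

```text
t 46.1 at [ 471.9 -353.4  104.9] rot [0.1 0.2 0.2] shift now [ 2.5 -1.8  7.9] after turn [ 2.5 -1.8  7.9] gap 58.8 F [-0.2  0.1 -2.4]
```

Request:
{"method": "drive_tool", "body": {"linear": [[1,-1,4],[0,0,2],[0,0,2],[0,0,1]], "rot": [[0.1,0.2,0],[0,0,0],[0,0,0],[0,0,0]], "hand": [55,55,55,55]}}

```text
t: 46.43
tcp_pos: [0.4712, -0.3526, 0.0969]
tool_rot: [0.691, 0.722, 0.0, 0.0]
force: [-3.4, 2.8, 15.6]
finger_gap: 0.689
```

```bash
python3 g.py 470 -351 97 92.3
```

```text
t 46.43 at [ 471.2 -352.6   96.9] rot [0.  0.  0.2] shift now [ 1.7 -1.1 -0.1] after turn [ 1.7 -1.1 -0.1] gap 58.9 F [-3.4  2.8 15.6]
```

Contact on the floor. I release and rise.

Request:
{"method": "drive_tool", "body": {"linear": [[0,0,-0.5],[0,0,0],[0,0,0],[0,0,0],[0,0,-5],[0,0,-20],[0,0,-35],[0,0,-35],[0,0,-35],[0,0,-25],[0,0,-10],[0,0,0],[0,0,0]], "rot": [[0,0,0],[0,0,0],[0,0,0],[0,0,0],[0,0,0],[0,0,0],[0,0,0],[0,0,0],[0,0,0],[0,0,0],[0,0,0],[0,0,0],[0,0,0]], "hand": [65,74,74,74,74,74,74,74,74,74,74,74,74]}}

```text
t: 47.52
tcp_pos: [0.4713, -0.3529, 0.2719]
tool_rot: [0.691, 0.722, 0.0, 0.001]
force: [-0.1, 0.4, -0.4]
finger_gap: 0.865
```

```bash
python3 w.py wrist w11.png block:.024:.043 squat_tin:.005:.055; python3 w.py scene scene2.png mallet:.005:.03 chisel:.011:.015 tall_tin:.005:.1 squat_tin:.005:.055 block:.024:.043 square_tin:.05:.12
python3 - <<'E'
import cv2
a=cv2.imread('pics/w11.png');b=cv2.imread('pics/scene2.png')[140:400,120:560]
b=cv2.resize(b,(400,236));a=cv2.resize(a,(400,300))
import numpy as np; cv2.imwrite('pics/fin.png',np.vstack([cv2.resize(a,(800,600))[:300],cv2.resize(b,(800,472))])[:600] if 0 else np.hstack([a,cv2.copyMakeBorder(b,0,64,0,0,0)]))
E
```

```text
t 47.52 tcp [ 471.3 -352.9  271.9] yaw 92.5 F [-0.1  0.4 -0.4] gap 73.9
cam [ 467. -288.  341.] axis [ 0.01 -0.26 -0.97]
block 0.78 [324. 121.] [ 470. -283.]
  mask 0.7 [269.  88. 378. 153.] c [ 468. -284.] size [75. 41.] ang 2.5
squat_tin 0.71 [318. 212.] [ 469. -354.]
  mask 0.7 [277. 174. 360. 266.] c [ 469. -351.] size [60. 65.] ang 22.0
t 47.77 tcp [ 470.6 -352.3  269.4] yaw 92.5 F [-1.2 -0.4 -0.4] gap 74.2
cam [1174. -289. 1077.] axis [-0.57  0.17 -0.8 ]
mallet 0.71 [445. 195.] [405. 293.]
  mask 0.61 [440. 150. 468. 203.] c [366. 331.] size [ 60. 185.] ang 55.0
chisel 0.79 [492. 205.] [467. 380.]
chisel 0.63 [114. 365.] [ 610. -509.]
  mask 0.9 [471. 180. 511. 234.] c [473. 370.] size [ 28. 169.] ang 87.6
  mask 0.88 [ 91. 328. 132. 404.] c [ 608. -514.] size [ 25. 160.] ang 58.2
tall_tin 0.56 [478. 238.] [541. 308.]
  mask 0.72 [468. 206. 497. 249.] c [567. 277.] size [ 42. 115.] ang 46.4
squat_tin 0.74 [183. 290.] [ 479. -353.]
squat_tin 0.73 [201. 282.] [ 470. -312.]
  mask 0.8 [165. 266. 199. 302.] c [ 492. -353.] size [88. 57.] ang 5.7
block 0.89 [215. 273.] [ 469. -278.]
  mask 0.63 [202. 256. 228. 297.] c [ 485. -284.] size [95. 43.] ang 2.3
square_tin 0.6 [412. 296.] [660.  90.]
  mask 0.66 [393. 267. 437. 312.] c [676.  78.] size [73. 71.] ang 7.1
```

View pics/fin.png

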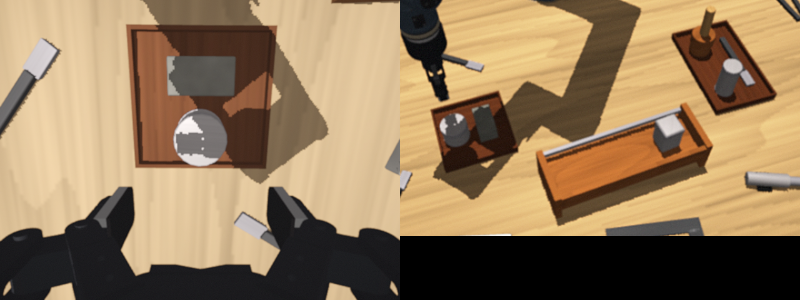

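Everything is placed: the square tray holds the block and squat tin, the long tray the mallet, chisel and tall tin, and the square tin is still on the rack. I hand in.

```bash
python3 -c "
from station import order; print(order.sign_off())"
```

```text
the job is handed in; nothing more can be done
None
```

Both kits are made up and the job was handed in at about 48 s of the 144 s allowed.

- **Order:** I placed the mallet, chisel and tall tin in the long tray, then the rubbing block and squat tin in the square tray. I lifted both tins straight up before carrying them over the rail. The chisel is the look-alike that started farthest to the robot's left.
- **Last checks:** The closing wrist and scene pictures show the tins and mallet upright and the chisel and block flat. Nothing touches anything else or a rim. The gripper was open and well clear, with about zero force on it. The square tin's measured position agrees with the start to within about 5 mm, which is the accuracy of that measurement.
- **What was less clean:** While I felt for the tray floor with the mallet, one row briefly read 55 N at the wrist. That is under the 120 N limit, but firmer than intended. I backed off and levelled the mallet before letting go; the other four things touched down at about 6 to 16 N. The held tins also tipped 2 to 3.4° with the wrist for moments in the air, and I levelled them before lowering.
- **Disagreements:** The networks gave one false second squat-tin point in the last scene picture. Their scene-camera points differed from the wrist-camera or placed positions by up to about 12 mm. I went by the wrist-camera measurements.

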